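# Lock off the slide dryer and clear it out

### The arm

A 6-joint arm with a two-finger parallel gripper is mounted at the origin on the work surface. World frame = base frame: x ahead of the robot, y to its left, z up, the work surface at z = 0. Lengths are in m, angles in rad, forces in N, time in s.
With the tool pointing down it reaches from about 0.325 to 0.775 m from the base axis. Payload 9.3 kg.
Tool frame: the origin (TCP) lies midway between the tips of the shut fingers; the grasp point (between the pads) lies env.grip_point_offset behind it (env.grip_point_offset is the distance from the TCP to the grasp point, in m); z points along the fingers, y is the direction in which the jaws open and shut (so a half turn about z gives the same grasp; the last joint's range is limited). The gripper opens to 85 mm and grips with 20 to 120 N. Pads are 22 mm wide; open, the fingers measure 114 mm over their backs; the gripper's body (76 mm by 85 mm) begins 54 mm behind the grasp point. The pads swing forward as they close: fully open they stand 13 mm farther back than shut.
Start: joints at [-1.339, 0.259, 0.021, 1.334, 0, 1.418], TCP at [0.206, -0.51, 0.231] pointing down, gripper open.
Joint ranges: [-3.04, 3.04], [-0.91, 1.82], [-1.04, 1.36], [-1.92, 1.95], [-1.52, 1.45], [-3.14, 3.14]. Speed limits (rad/s): [2.22, 2.22, 2.79, 3.14, 3.14, 3.14].

### API

Orientations are given as a unit quaternion [w, x, y, z].
In Python, from bench import env, optics gives the robot as it stands.
- The arm moves only by the tool drive_tool, never from a script. Its argument "commands" is a list of rows, each a list of 5 numbers: the shift along the tool's x, y, z in m, then the turn about the tool's z in rad, then the closure, from -1 (fully open) to 1 (shut). A call has 1 to 12 rows; each row is the pose to reach, as a shift and turn from the pose measured when the call began, along the tool's axes at that moment; what a row does not reach only later rows make up. A row lasts 1/10 s, in which the tool goes at most 50 mm and 8.59 degrees, less where a joint would pass 70% of its speed; a pose out of reach is approached as far as the arm can. A call with a gripper value outside its range is refused whole. The fingers move at their own pace and stop on an object; the grip force is fixed at half the most. Time passes only in rows, so rows that repeat a pose let the fingers close. It gives the time, the measured TCP pose, the force and the opening at its end, in the units of the state.
- env.get_state(): the state, without advancing time (a new reading comes with each control period).
- optics.get_image(name): name is "side" or "top"; returns a dict with "frame" (384x512x3 uint8, blue, green, red), "vfov" (degrees; the focal length in pixels is half the picture's height over the tangent of half this angle, whatever the lens; pixels are square), "cx", "cy" (the principal point, pixels), "k1" (the pictures are not rectified: a ray, as slopes to the right and down, at radius r is drawn at 1 + k1 r^2 times it, then the intrinsics apply), "camera_from_world" (4x4, takes a point from world to camera coordinates). Camera axes: x right, y down, z forward; pixel columns grow to the right and rows downward; lengths in m; the calibration is good to about 2 mm. A picture is of the moment at which its call begins. There is no depth.
- env.job_done(): hands the job in, once; it reports no verdict.
The state is a dict: "time_s": time; "joint_pos": joint angles; "qd": joint speeds; "tau": joint torques, N m; "eef_pos": TCP position; "orientation": TCP orientation; "wrist_force": force on the tool from outside, world axes, zero at the start; "moment": the same for the moment, N m; "width": opening from 0.0 (shut) to 1.0 (fully open).
Only numpy, scipy, OpenCV 4.12 (cv2) and the standard library are available. Lean on these libraries where they do the work, as an engineer would, in place of code of your own. Each camera call takes 0.05 s, during which the arm holds its last target.

### The job

Make the slide dryer safe and empty it: swing the isolator's handle to off so that its padlock hole sits squarely over the hole in the fixed hasp, and leave it so. Only then lever the dryer's cover up with the blade of the spatula in the slot under its lip, and move every slide mailer from the dryer into the steel tray. Finish with the cover shut and the spatula back on its mat, and leave the carton and the bottle alone.

Things in the scene. Friction and masses are not known exactly. Their poses are not given: they have to be found in the camera images.
- isolator_handle (a joint): Swing of the isolator's black handle about an upright axis, rad, counter-clockwise from above as it grows. 0 = fully on, 1.40 = off with the hasp holes exactly in line, hard stop at 1.75: the handle can overrun the off position, and has no click there. It starts between 0 and 0.3. Stiff (about 0.2 N m of friction); stays where it is left.
- handle_pivot (a point): The handle's axis, on a grey metal box 120 x 120 x 50 high screwed to the bench (box centre); this point is at the handle's grip height, 78 above the bench. The point's x axis is where the handle points at joint value 0.
- handle_grip (a point): Middle of the handle's bar, 58 out from the axis, 78 above the bench. The bar is 18 wide, runs radially from the axis to 84 out, and stands from 56 to 90 above the bench (the box top is at 50); it can be pinched across its width from above. Site x points outward along the bar.
- handle_hole (a point): Centre of the 12 diameter padlock hole in the dark flat tab at the handle's outer end, 100 from the axis, 59 above the bench. The tab moves with the handle.
- hasp_hole (a point): Centre of the 12 diameter padlock hole in the fixed bright steel ear that sticks out of the side of the isolator's box, 100 from the axis, 46 above the bench. Handle off = handle hole right above this hole. A padlock with an 8 thick shackle must be able to pass both.
- dryer: Slide dryer, fixed white box 140 (x) x 340 (y) x 80 high, origin at the centre of its underside, front to its -x. Walls 6 thick, inner floor 30 above the bench, open top shut by the cover. On its front a ledge (140 long in y, 18 deep, its top 12 below the cover's underside) makes a slot under the cover's lip: 12 high, from 68 to 80 above the bench, 18 deep in x from the lip's edge to the box's front wall.
- cover (a joint): Opening angle of the dryer's flat grey cover, rad: 0 shut, 1.5 fully open (hard stop, just short of upright, leaning to the front). Hinged along the top of the dryer's back (+x) wall. Stiff hinge (about 0.2 N m friction, cover 150 g): it stays where it is left and opens with about 2 N at the lip.
- cover_hinge (a point): Middle of the cover's hinge line, 80 above the bench at the dryer's back edge. The hinge runs along the dryer's y axis.
- cover_lip (a point): Middle of the cover's front edge on its underside. The cover is 158 deep from the hinge to this edge, 340 wide, 8 thick, and overhangs the dryer's front by 18. It swings with the cover.
- tray: Open steel tray fixed on the bench, 210 (x) x 190 (y) x 30 high outside, wall and floor 5 thick; origin at the centre of its underside.
- mat: Thin cork mat, 110 (x) x 260 (y) x 3 thick, fixed on the bench in front of the dryer; origin at the centre of its underside. Home of the spatula.
- spatula: Stiff spatula: black block handle 90 long (x) x 32 wide (y) x 20 high (z) and a flat thin steel blade ahead of it to +x, 80 long, 26 wide, 3 thick, at half the handle's height, so either face may be up. 90 to 145 g. Origin at the middle of the handle, 10 above its underside. Starts flat on the mat, lying roughly along the mat's y, with its blade towards the mat's -y.
- spatula_tip (a point): Centre of the blade's front edge, 125 ahead of the handle's middle.
- carton: Bystander: carton 100 x 70 x 40 high, origin under its centre. Leave alone.
- bottle: Bystander: amber bottle 48 diameter, 110 high, origin under its centre. Leave alone.
- mailer0: Slide mailer: closed white plastic box, 72 long (x) x 36 x 36, 50 to 90 g, origin at its centre. Square in section, so any long face may be up. If present, it starts in the dryer, its length along the dryer's x, in a row of up to four along y, 66 apart. Two to four mailers are present in a run.
- mailer1: Slide mailer: closed white plastic box, 72 long (x) x 36 x 36, 50 to 90 g, origin at its centre. Square in section, so any long face may be up. If present, it starts in the dryer, its length along the dryer's x, in a row of up to four along y, 66 apart. Two to four mailers are present in a run.
- mailer2: Slide mailer: closed white plastic box, 72 long (x) x 36 x 36, 50 to 90 g, origin at its centre. Square in section, so any long face may be up. If present, it starts in the dryer, its length along the dryer's x, in a row of up to four along y, 66 apart. Two to four mailers are present in a run.
- mailer3: Slide mailer: closed white plastic box, 72 long (x) x 36 x 36, 50 to 90 g, origin at its centre. Square in section, so any long face may be up. If present, it starts in the dryer, its length along the dryer's x, in a row of up to four along y, 66 apart. Two to four mailers are present in a run.

How it is judged:
By the outcome, as a careful person would: the job done as asked, in the order asked, and still so for the second after the job is handed in, with the robot touching nothing.
Of mailer0, mailer1, mailer2, mailer3 only 2 to 4 are there at a start; the rules pass over those that are not, and their reading is None.
At some moment in a run one of spatula may be knocked a few centimetres aside while the robot is not near it.
Once in a run the grip may slacken for a moment while it holds something.
It also fails if it takes over 208 s, if anything falls off the work surface, if the arm or the gripper's body presses on something with over 40 N, if the wrist force passes 120 N, or if a joint passes its speed limit or range.

## Working session

There is one attempt and no reset: what is moved stays moved. The work goes in short steps, Python scripts to look and compute and a tool call to move; the robot and the scene stay as the last step left them, time stands still between calls to the robot, and variables do not carry over. Pictures are saved under pics/ and viewed, and the job is handed in when it is done.

Besides the shell and the picture viewer there is one more tool, called after "Emit:" by a JSON object that holds its "api" and its "payload", one argument or row to a line. drive_tool: Moves the arm, as the interface text tells. Its arguments: {"type":"object","properties":{"commands":{"type":"array"}},"required":["commands"]}

```bash
ls -la; mkdir -p pics; cat > h.py <<'E'
import sys; sys.path.insert(0,'.')
from bench import env, optics
import numpy as np, cv2
def cam(n):
    d=optics.get_image(n); f=d['frame']; h=f.shape[0]
    d['f']=h/2/np.tan(np.radians(d['vfov'])/2); d['T']=np.array(d['camera_from_world']); return d
def shot(n,name,crop=None,s=1):
    d=cam(n); im=d['frame']
    if crop: x0,y0,x1,y1=crop; im=im[y0:y1,x0:x1]
    if s!=1: im=cv2.resize(im,None,fx=s,fy=s,interpolation=cv2.INTER_CUBIC)
    cv2.imwrite('pics/'+name+'.png',im); return d
def KD(d): return np.array([[d['f'],0,d['cx']],[0,d['f'],d['cy']],[0,0,1.]]),np.array([d['k1'],0,0,0,0.])
def ray(d,uv):
    K,D=KD(d); p=cv2.undistortPoints(np.array([[uv]],float),K,D)[0,0]
    R=d['T'][:3,:3];t=d['T'][:3,3]; return -R.T@t, R.T@np.array([p[0],p[1],1])
def atz(d,uv,z):
    o,v=ray(d,uv); return o+v*(z-o[2])/v[2]
def proj(d,P):
    K,D=KD(d);P=np.atleast_2d(np.array(P,float)); return cv2.projectPoints(P,cv2.Rodrigues(d['T'][:3,:3])[0],d['T'][:3,3],K,D)[0][:,0]
def tri(d1,u1,d2,u2):
    o1,v1=ray(d1,u1);o2,v2=ray(d2,u2)
    A=np.stack([v1,-v2],1); s=np.linalg.lstsq(A,o2-o1,rcond=None)[0]
    a=o1+s[0]*v1;b=o2+s[1]*v2; return (a+b)/2,np.linalg.norm(a-b)
E
python3 - <<'E'
from h import *
for n in('side','top'):
    d=shot(n,n+'0',s=1.5); print(n,d['f'],d['cx'],d['cy'],d['k1'],d['T'].round(3).tolist())
print(env.get_state(), env.grip_point_offset)
E
```

```text
total 12
drwxr-xr-x  3 agent agent 4096 Dec  7 14:46 .
drwxr-xr-x 23 root  root  4096 Dec  7 14:46 ..
drwxr-xr-x  2 agent agent 4096 Dec  7 14:46 pics
side 498.1947782674032 256.14689540920205 190.73876589673444 0.028147380028021883 [[-0.78, -0.625, -0.006, 0.483], [-0.336, 0.427, -0.839, 0.261], [0.527, -0.653, -0.543, 1.089], [0.0, 0.0, 0.0, 1.0]]
top 371.7357028441661 257.01723396077426 190.30012713082124 -0.1096530657657145 [[0.027, -1.0, 0.004, 0.003], [-0.997, -0.027, -0.066, 0.607], [0.066, -0.002, -0.998, 1.156], [0.0, 0.0, 0.0, 1.0]]
{'time_s': 0.1, 'joint_pos': array([-1.33860694e+00,  2.59152689e-01,  2.08670320e-02,  1.33371709e+00,
       -1.60044515e-05,  1.41819249e+00]), 'qd': array([ 0.000567  , -0.00065838,  0.00221788, -0.00187175,  0.00029716,
       -0.00148862]), 'tau': array([ 5.18876128e-03, -5.56694770e+01,  3.45070374e+01,  1.16569930e-02,
       -1.47763581e-04, -1.23569268e-05]), 'eef_pos': array([ 0.20638466, -0.50954627,  0.23072907]), 'orientation': array([-6.02416528e-04,  9.81548615e-01,  1.91211801e-01, -3.19930517e-05]), 'wrist_force': array([ 0.40777389, -0.43153742, -1.37359683]), 'moment': array([ 0.05495006, -0.0244231 ,  0.02022172]), 'width': 1.0068661220506951} 0.0187
```

View pics/top0.png

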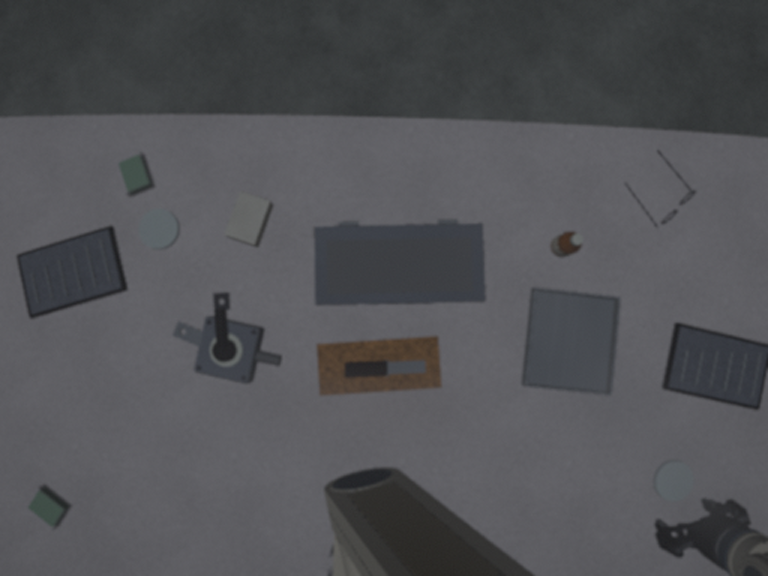

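View pics/side0.png

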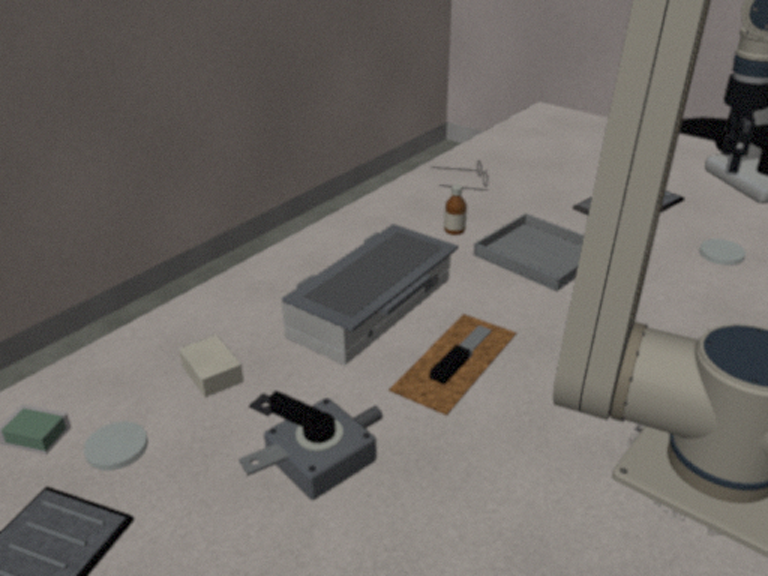

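The top view shows the isolator at about (228,348), the dryer at (400,264), the mat and spatula at (380,365), the tray at (570,340) and the bottle at (567,243). The arm is at the lower right. Next I'll enlarge crops.

```bash
cat >> h.py <<'E'
def crop(n,name,x0,y0,w,h,s,g=1.6,d=None):
    d=d or cam(n); im=d['frame'][y0:y0+h,x0:x0+w]
    im=cv2.resize(im,None,fx=s,fy=s,interpolation=cv2.INTER_CUBIC)
    im=np.clip(im*g,0,255).astype(np.uint8)
    for k in range(0,w,10): cv2.line(im,(int(k*s),0),(int(k*s),12 if (x0+k)%50==0 else 5),(0,255,255),1); 
    for k in range(0,h,10): cv2.line(im,(0,int(k*s)),(12 if (y0+k)%50==0 else 5,int(k*s)),(0,255,255),1)
    cv2.imwrite('pics/'+name+'.png',im); return d
E
python3 - <<'E'
from h import *
d=crop('top','t_iso',110,180,90,90,6)
crop('top','t_dry',200,140,130,130,5,d=d)
crop('top','t_tray',340,140,90,130,5,d=d)
d=crop('side','s_iso',150,240,120,100,6)
crop('side','s_dry',180,140,180,140,4.4,d=d)
E
```

```text
(no output)
```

View pics/t_iso.png

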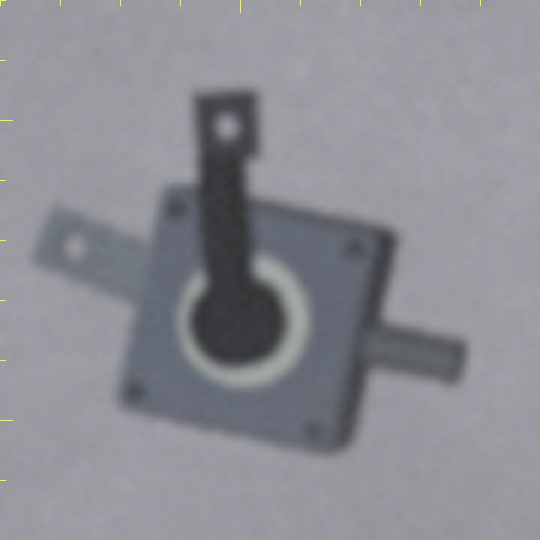

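View pics/s_iso.png

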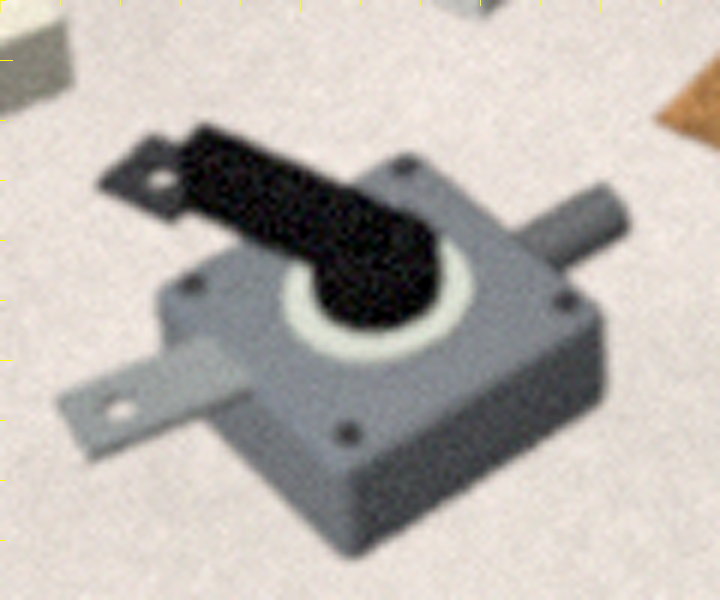

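View pics/t_dry.png

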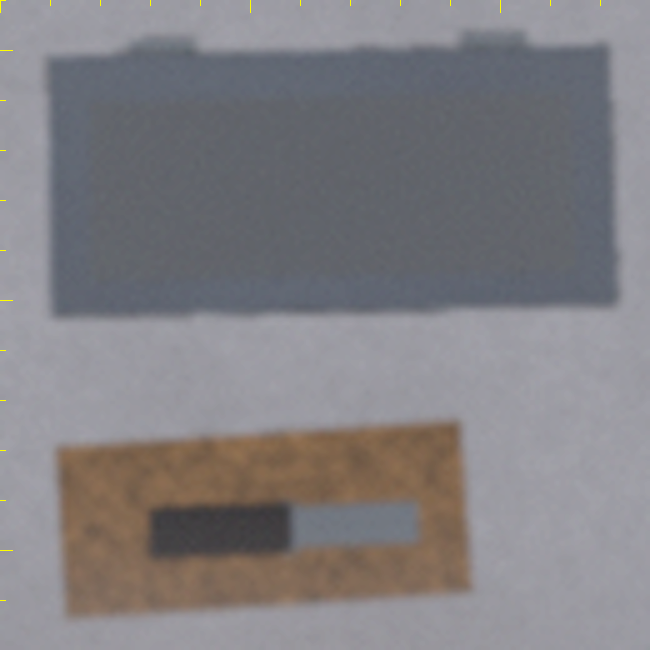

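View pics/s_dry.png

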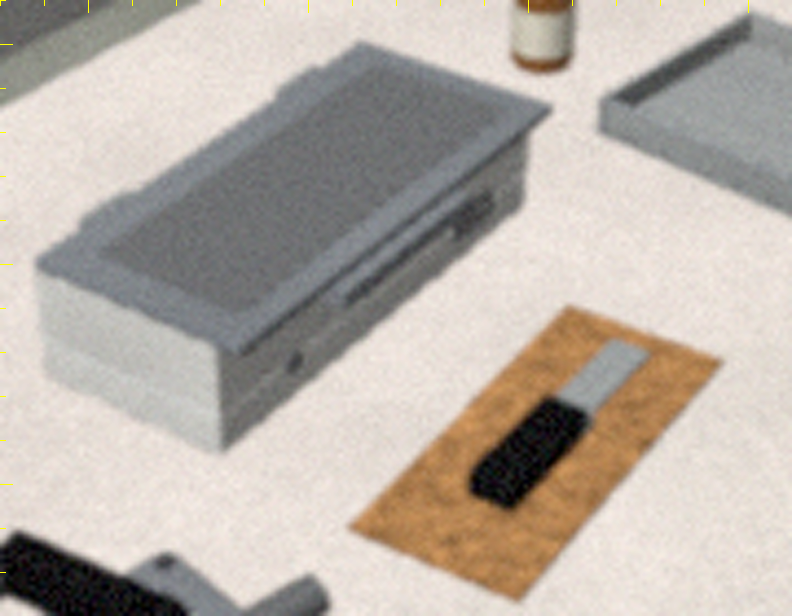

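View pics/t_tray.png

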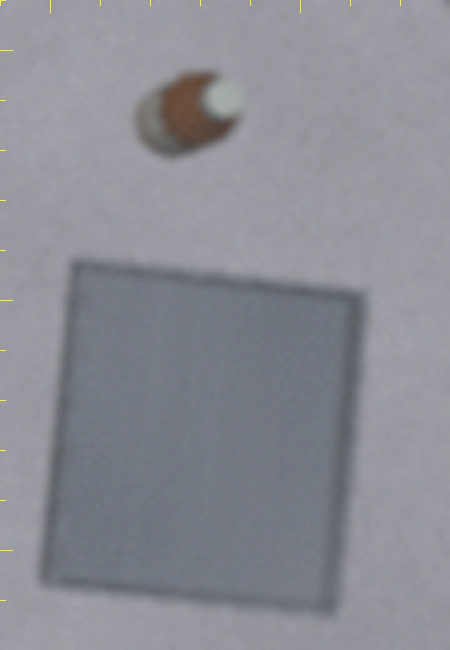

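```bash
cat >> h.py <<'E'
def px(x0,y0,s,p): return np.array([x0+(p[0]+.5)/s-.5, y0+(p[1]+.5)/s-.5])
E
python3 - <<'E'
from h import *
t=cam('top');s=cam('side')
ti=lambda *p:px(110,180,6,p); si=lambda *p:px(150,240,6,p)
H,e=tri(t,ti(228,127),s,si(162,178));print('handle hole',H,e, atz(t,ti(228,127),.059),atz(s,si(162,178),.059))
A,e=tri(t,ti(75,246),s,si(122,409));print('hasp',A,e,atz(t,ti(75,246),.046),atz(s,si(122,409),.046))
R,e=tri(t,ti(243,320),s,si(378,298));print('ring',R,e,atz(t,ti(243,320),.05),atz(s,si(378,298),.05))
td=lambda *p:px(200,140,5,p); sd=lambda *p:px(180,140,4.4,p)
for n,a,b in [('cov back L(+y)',(48,57),(362-0,42)),('frontleft',(53,317),(36,262)),]: pass
# top corners of cover
for n,a,z in [('BL',(47,57),.088),('BR',(608,45),.088),('FR',(618,305),.088),('FL',(53,317),.088)]:
    print(n,atz(t,td(*a),z))
# side corners: back-left far? print at z .088
for n,a in [('s1',(36,262)),('s2',(365,42)),('s3',(552,106)),('s4',(235,352))]: print(n,atz(s,sd(*a),.088))
for n,a in [('mBL',(57,447)),('mBR',(459,423)),('mFR',(470,589)),('mFL',(67,616))]: print(n,atz(t,td(*a),.003))
print('blade tip',atz(t,td(418,522),.013),'joint',atz(t,td(291,527),.02),'end',atz(t,td(150,532),.023))
for n,a in [('tip',(633,345)),('handle end top',(490,478)),('handle front top',(563,403)),('hf2',(588,418))]: print('side',n,atz(s,sd(*a),.013 if n=='tip' else .023))
tt=lambda *p:px(340,140,5,p)
for n,a in [('tBL',(73,260)),('tBR',(362,290)),('tFR',(335,612)),('tFL',(42,585))]: print(n,atz(t,tt(*a),.03))
print('bottle cap',atz(t,tt(223,98),.11))
E
```

```text
handle hole [0.5630381  0.35646271 0.05627632] 0.00026289515027969366 [0.56305574 0.35575281 0.059     ] [0.5604975  0.35836182 0.059     ]
hasp [0.49872891 0.43873644 0.04355556] 0.0009141820143332838 [0.4991317  0.43817346 0.046     ] [0.49638272 0.43997703 0.046     ]
ring [0.46340832 0.34660615 0.04727121] 0.0015711459919480494 [0.46416674 0.34634681 0.05      ] [0.46068474 0.34817497 0.05      ]
BL [0.71718652 0.16745828 0.088     ]
BR [ 0.73415382 -0.17055945  0.088     ]
FR [ 0.57726885 -0.17880456  0.088     ]
FL [0.56092178 0.1581047  0.088     ]
s1 [0.70984554 0.1722383  0.088     ]
s2 [ 0.72638872 -0.16573865  0.088     ]
s3 [ 0.57330416 -0.17166812  0.088     ]
s4 [0.55768582 0.167321   0.088     ]
mBL [0.48035087 0.16319783 0.003     ]
mBR [ 0.50272539 -0.09331183  0.003     ]
mFR [ 0.39719922 -0.10287189  0.003     ]
mFL [0.37304068 0.1534382  0.003     ]
blade tip [ 0.43976718 -0.06783686  0.013     ] joint [0.4351029  0.01244776 0.02      ] end [0.42973266 0.10072936 0.023     ]
side tip [ 0.43805395 -0.06674072  0.013     ]
side handle end top [0.42618321 0.10310228 0.023     ]
side handle front top [0.43243141 0.02013686 0.023     ]
side hf2 [0.41303877 0.02303392 0.023     ]
tBL [ 0.61086196 -0.28786718  0.03      ]
tBR [ 0.59676377 -0.47711844  0.03      ]
tFR [ 0.39156865 -0.46126344  0.03      ]
tFL [ 0.40610301 -0.27123575  0.03      ]
bottle cap [ 0.70462573 -0.35705977  0.11      ]
```

```bash
cat >> h.py <<'E'
from scipy.spatial.transform import Rotation as Ro
def pose():
    s=env.get_state(); w,x,y,z=s['orientation']; R=Ro.from_quat([x,y,z,w]).as_matrix()
    return s,np.array(s['eef_pos']),R,np.arctan2(R[1,0],R[0,0])
def rows(*tg):
    """targets (x,y,z,phi) -> tool rows; phi=world yaw of tool x"""
    s,p,R,phi=pose()
    print('t %.1f p %s phi %.3f j6 %.2f F %s w %.3f'%(s['time_s'],p.round(4),phi,s['joint_pos'][5],s['wrist_force'].round(1),s['width']))
    for g in tg:
        dv=R.T@(np.array(g[:3])-p); t=-(g[3]-phi) if len(g)>3 and g[3] is not None else 0
        t=(t+np.pi)%(2*np.pi)-np.pi
        print([round(float(v),4) for v in dv]+[round(float(t),3)])
E
python3 - <<'E'
from h import *
rows((.40,-.1,.23,.385+1.5),(.5213,.352,.20,3.237))
E
```

```text
t 0.3 p [ 0.2064 -0.5097  0.2311] phi 0.385 j6 1.42 F [-0.8 -0.4 -0.3] w 0.999
[0.3332, -0.3071, 0.0012, -1.5]
[0.6153, -0.6805, 0.0314, -2.852]
```

Emit:
{"api": "drive_tool", "payload": {
  "commands": [
    [0.333, -0.307, 0, -1.5, -1],
    [0.333, -0.307, 0, -1.5, -1],
    [0.333, -0.307, 0, -1.5, -1],
    [0.333, -0.307, 0, -1.5, -1],
    [0.333, -0.307, 0, -1.5, -1],
    [0.333, -0.307, 0, -1.5, -1],
    [0.333, -0.307, 0, -1.5, -1],
    [0.333, -0.307, 0, -1.5, -1],
    [0.333, -0.307, 0, -1.5, -1],
    [0.333, -0.307, 0, -1.5, -1]
  ]
}}

```text
time_s: 1.3
eef_pos: [0.4011, -0.0953, 0.2314]
orientation: [-0.0, 0.583, 0.813, 0.001]
wrist_force: [-0.2, -0.8, 0.4]
width: 0.997
```

```bash
python3 - <<'E'
from h import *
rows((.5213,.352,.18,3.237))
E
```

```text
t 1.3 p [ 0.4011 -0.0953  0.2314] phi 1.898 j6 0.81 F [-0.2 -0.8  0.4] w 0.997
[0.3849, 0.2575, 0.0522, -1.339]
```

Emit:
{"api": "drive_tool", "payload": {
  "commands": [
    [0.385, 0.257, 0.05, -1.34, -1],
    [0.385, 0.257, 0.05, -1.34, -1],
    [0.385, 0.257, 0.05, -1.34, -1],
    [0.385, 0.257, 0.05, -1.34, -1],
    [0.385, 0.257, 0.05, -1.34, -1],
    [0.385, 0.257, 0.05, -1.34, -1],
    [0.385, 0.257, 0.05, -1.34, -1],
    [0.385, 0.257, 0.05, -1.34, -1],
    [0.385, 0.257, 0.05, -1.34, -1],
    [0.385, 0.257, 0.05, -1.34, -1],
    [0.385, 0.257, 0.05, -1.34, -1],
    [0.385, 0.257, 0.05, -1.34, -1]
  ]
}}

```text
time_s: 2.5
eef_pos: [0.5205, 0.3519, 0.1816]
orientation: [-0.0, -0.048, 0.999, 0.0]
wrist_force: [0.8, 0.3, -0.8]
width: 1.001
```

```bash
python3 - <<'E'
from h import *
rows((.521,.352,.065,3.237))
d=crop('top','t1',90,150,130,110,6)
s=crop('side','s1',130,180,150,150,5)
p=pose()[1]; print(proj(d,p),proj(s,p))
E
```

```text
t 2.5 p [0.5205 0.3519 0.1816] phi -3.045 j6 0.36 F [ 0.8  0.3 -0.8] w 1.001
[-0.0005, -0.0001, 0.1166, 0.001]
[[135.72474575 214.48951518]] [[187.07601942 230.57145322]]
```

View pics/s1.png

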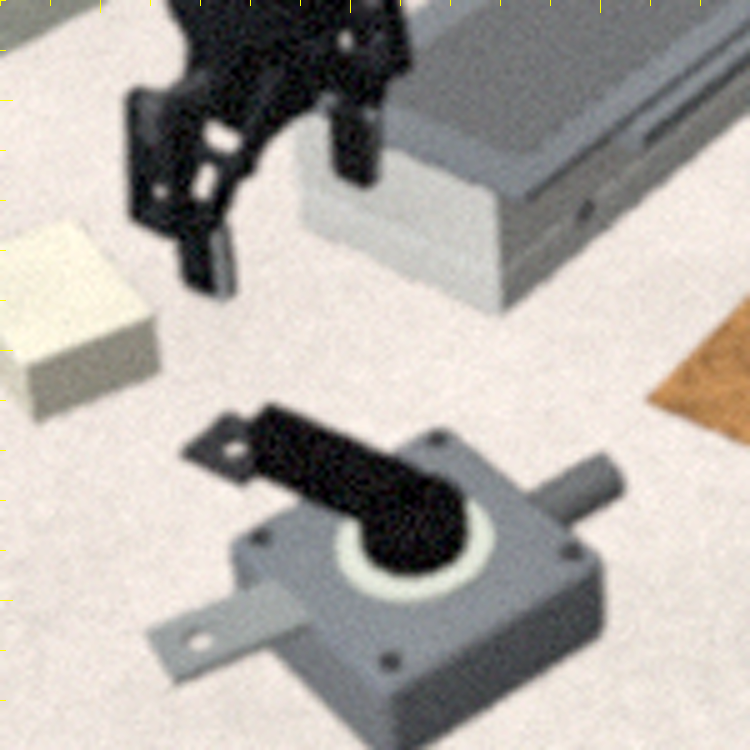

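View pics/t1.png

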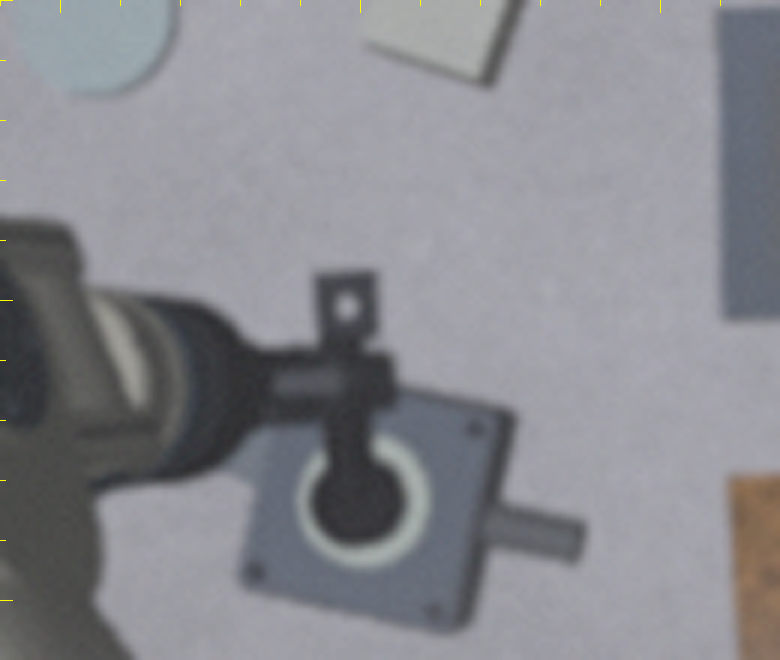

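Emit:
{"api": "drive_tool", "payload": {
  "commands": [
    [0, 0, 0.05, 0, -1],
    [0, 0, 0.09, 0, -1],
    [0, 0, 0.115, 0, -1],
    [0, 0, 0.115, 0, -1],
    [0, 0, 0.115, 0, 0],
    [0, 0, 0.115, 0, 1],
    [0, 0, 0.115, 0, 1],
    [0, 0, 0.115, 0, 1],
    [0, 0, 0.115, 0, 1],
    [0, 0, 0.115, 0, 1]
  ]
}}

```text
time_s: 3.6
eef_pos: [0.5211, 0.3513, 0.0685]
orientation: [0.001, -0.048, 0.999, 0.001]
wrist_force: [-0.8, -0.8, 6.0]
width: 0.192
```

```bash
python3 - <<'E'
from h import *
s,p,R,phi=pose(); print(s['moment'].round(2))
P=np.array([.4632,.347]); 
r=np.linalg.norm(p[:2]-P);a=np.arctan2(*(p[:2]-P)[::-1]);print(r,a)
rows(*[(P[0]+r*np.cos(b),P[1]+r*np.sin(b),p[2],phi+b-a) for b in a+np.linspace(0,1.11,11)[1:]])
d=crop('top','t2',90,170,130,100,6)
s=crop('side','s2',130,200,150,130,5)
E
```

```text
[-0.18  0.2   0.28]
0.05810720631361677 0.0747303735451482
t 3.6 p [0.5211 0.3513 0.0685] phi -3.046 j6 0.36 F [-0.8 -0.8  6. ] w 0.192
[0.0002, 0.0064, 0.0, -0.111]
[0.0012, 0.0128, 0.0, -0.222]
[0.0028, 0.0191, 0.0, -0.333]
[0.0051, 0.0251, 0.0, -0.444]
[0.0081, 0.0308, 0.0, -0.555]
[0.0117, 0.0362, 0.0, -0.666]
[0.0158, 0.0411, 0.0, -0.777]
[0.0205, 0.0455, 0.0, -0.888]
[0.0256, 0.0494, 0.0, -0.999]
[0.0312, 0.0527, -0.0, -1.11]
```

View pics/s2.png

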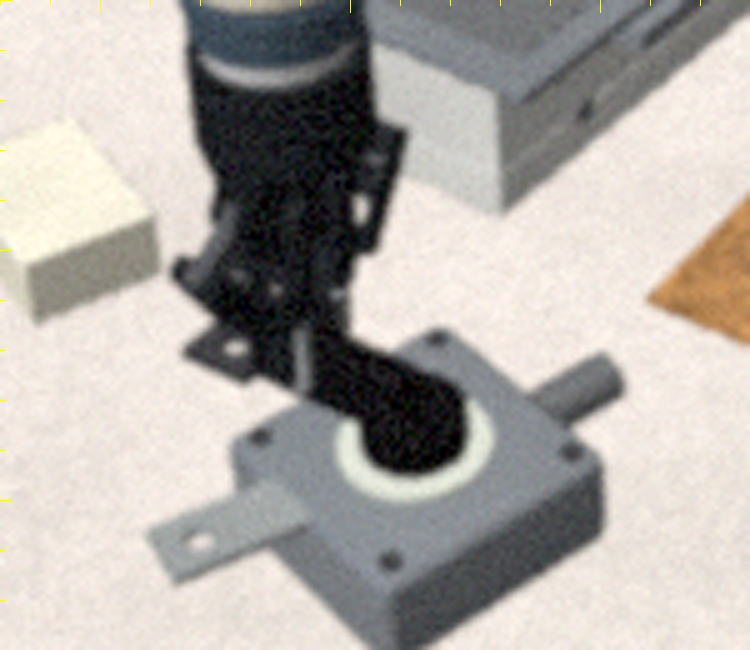

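The side view shows both fingers straddling the bar. Width 0.19 fits the 18 mm bar, so I'll swing it now and stop slightly short.

Emit:
{"api": "drive_tool", "payload": {
  "commands": [
    [0, 0.006, 0, -0.11, 1],
    [0.001, 0.013, 0, -0.22, 1],
    [0.003, 0.019, 0, -0.33, 1],
    [0.005, 0.025, 0, -0.44, 1],
    [0.008, 0.031, 0, -0.555, 1],
    [0.012, 0.036, 0, -0.665, 1],
    [0.016, 0.041, 0, -0.777, 1],
    [0.0205, 0.0455, 0, -0.888, 1],
    [0.0256, 0.0494, 0, -1.0, 1],
    [0.0286, 0.0512, 0, -1.06, 1],
    [0.0286, 0.0512, 0, -1.06, 1]
  ]
}}

```text
time_s: 4.8
eef_pos: [0.4869, 0.3976, 0.0685]
orientation: [-0.0, -0.547, 0.837, -0.001]
wrist_force: [-1.7, -11.4, 3.2]
width: 0.194
```

```bash
python3 - <<'E'
from h import *
rows()
d=crop('top','t3',90,170,130,100,6)
s=crop('side','s3',130,200,150,130,5)
E
```

```text
t 4.8 p [0.4869 0.3976 0.0685] phi -1.984 j6 -0.60 F [ -1.7 -11.4   3.2] w 0.194
```

View pics/s3.png

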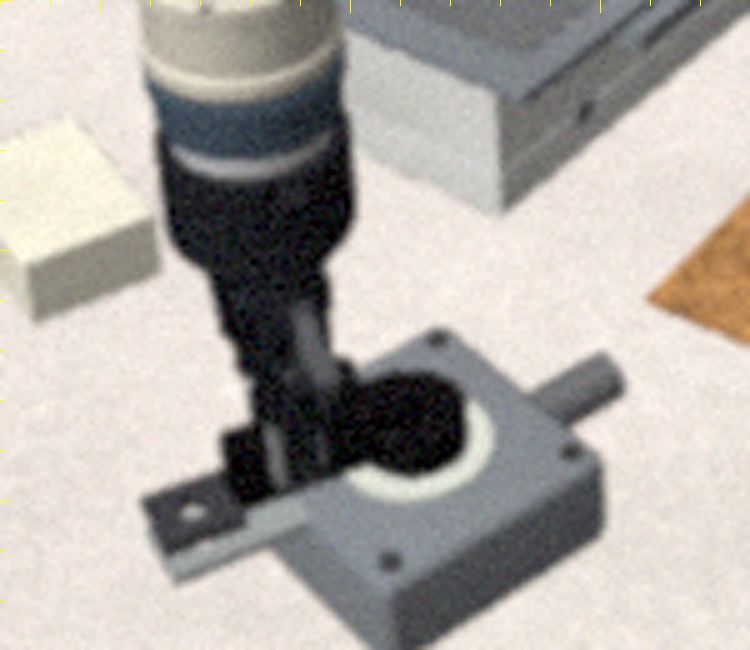

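View pics/t3.png

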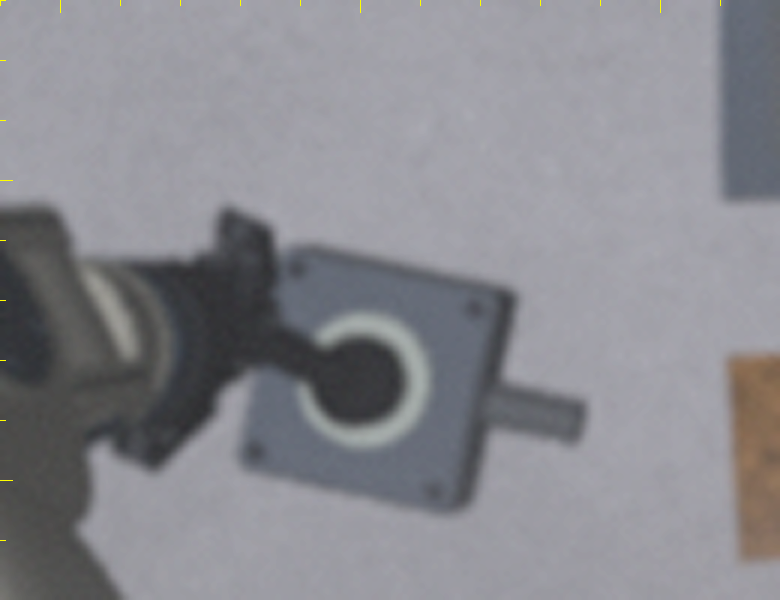

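```bash
python3 - <<'E'
from h import *
s=cam('side')
h=atz(s,px(150,240,6,(122,409)),.046); T=h+[0,0,.013]
print('hasp',h,'expected px',proj(s,T), 'view now',px(130,200,5,(196,512)))
H=atz(s,px(130,200,5,(196,512)),.059); H0=atz(s,px(150,240,6,(162,178)),.059)
piv=atz(s,px(150,240,6,(378,298)),.05)
print('now',H,'d',(H-T)*1000)
for q in(H0,H,T):print(np.degrees(np.arctan2(q[1]-piv[1],q[0]-piv[0]))*np.pi/180,np.linalg.norm((q-piv)[:2]))
crop('side','s3b',155,285,60,40,12,g=2.2,d=s)
E
```

```text
hasp [0.49638272 0.43997703 0.046     ] expected px [[169.29884179 303.25725973]] view now [168.8 302. ]
now [0.49982321 0.43817533 0.059     ] d [ 3.44049422e+00 -1.80169584e+00  1.38777878e-14]
0.10170741413939723 0.10033124631505157
1.160595363094007 0.09814216374066015
1.1999317547586206 0.09849854109989889
```

View pics/s3b.png

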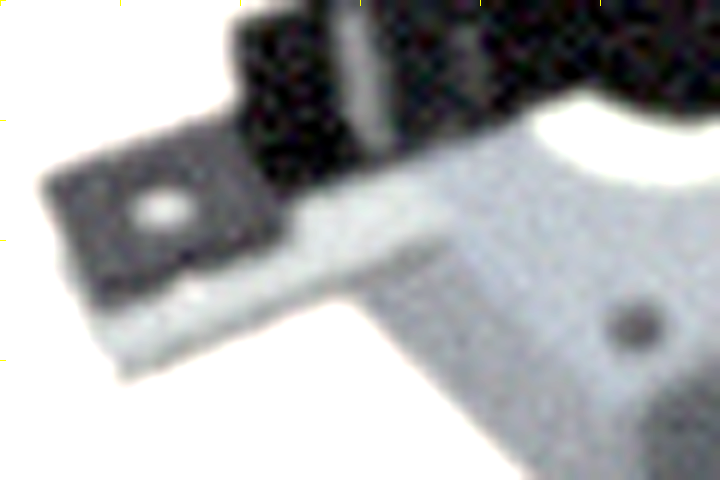

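Emit:
{"api": "drive_tool", "payload": {
  "commands": [
    [0, 0.0012, 0, -0.02, 1],
    [0, 0.0026, 0, -0.045, 1],
    [0, 0.0026, 0, -0.045, 1],
    [0, 0.0026, 0, -0.045, 1]
  ]
}}

```text
time_s: 5.35
eef_pos: [0.4847, 0.3984, 0.0686]
orientation: [-0.0, -0.565, 0.825, -0.002]
wrist_force: [1.8, -4.5, -0.0]
width: 0.195
```

```bash
python3 - <<'E'
from h import *
rows()
crop('side','s4',155,285,60,40,12,g=2.2)
E
```

```text
t 5.3 p [0.4847 0.3984 0.0686] phi -1.941 j6 -0.64 F [ 1.8 -4.5 -0. ] w 0.195
```

View pics/s4.png

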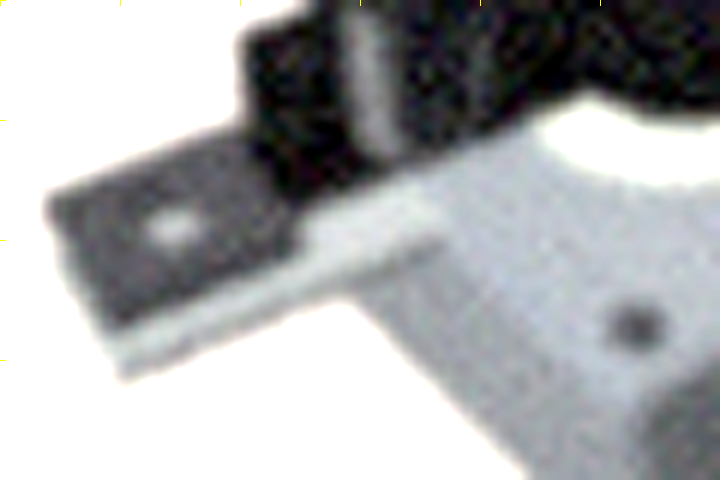

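The hole is now at about (169.2,303.5), against an expected (169.3,303.3). I'll release, rise and check.

Emit:
{"api": "drive_tool", "payload": {
  "commands": [
    [0, 0, 0, 0, 0.4],
    [0, 0, 0, 0, -0.2],
    [0, 0, 0, 0, -1],
    [0, 0, 0, 0, -1],
    [0, 0, 0, 0, -1],
    [0, 0, -0.04, 0, -1],
    [0, 0, -0.09, 0, -1],
    [-0.05, 0, -0.14, 0, -1],
    [-0.1, 0, -0.14, 0, -1],
    [-0.15, 0, -0.14, 0, -1],
    [-0.17, 0, -0.14, 0, -1]
  ]
}}

```text
time_s: 6.5
eef_pos: [0.5465, 0.5596, 0.2088]
orientation: [0.001, -0.565, 0.825, -0.001]
wrist_force: [0.8, 0.3, 0.3]
width: 0.997
```

```bash
python3 - <<'E'
from h import *
rows()
crop('side','s5',155,285,60,40,12,g=2.2)
crop('top','t5',110,200,70,50,11,g=1.8)
E
```

```text
t 6.5 p [0.5465 0.5596 0.2088] phi -1.941 j6 -0.51 F [0.8 0.3 0.3] w 0.997
```

View pics/s5.png

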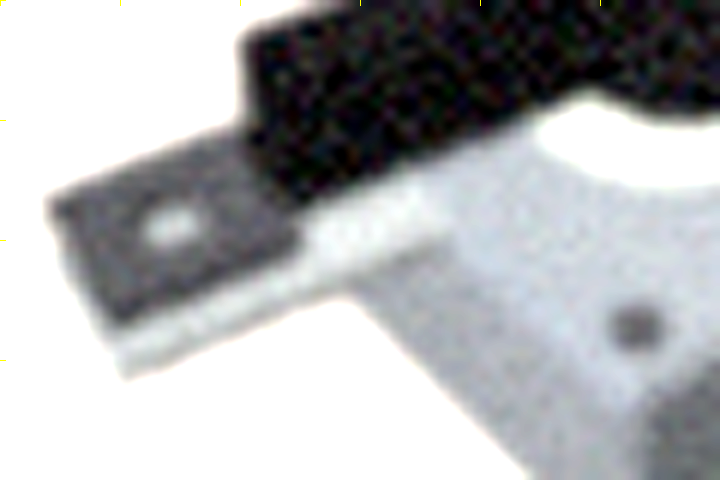

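View pics/t5.png

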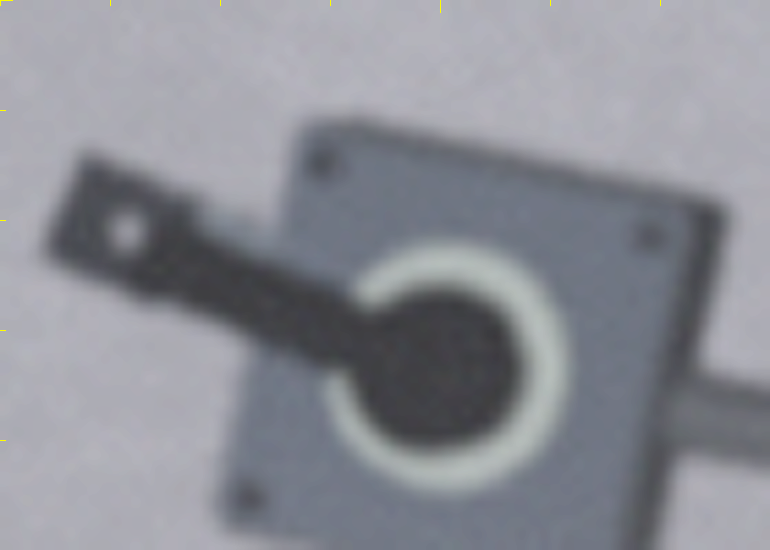

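```bash
python3 - <<'E'
from h import *
s=cam('side');t=cam('top')
h=atz(s,px(150,240,6,(122,409)),.046); 
H=atz(s,px(155,285,12,(173,227)),.059); print('side diff mm',(H-h)*1000)
h=atz(t,px(110,180,6,(75,246)),.046); H=atz(t,px(110,200,11,(128,232)),.059); print('top diff mm',(H-h)*1000, proj(t,h+[0,0,.013]))
a=px(110,200,11,(128,232)); print(a)
# handle direction & ring
piv=atz(t,px(110,200,11,(446,367)),.05); print(np.arctan2(*(H-piv)[1::-1]),np.arctan2(*(h-piv)[1::-1]))
E
```

```text
side diff mm [ 0.13361685  0.82417558 13.        ]
top diff mm [ 0.07928417 -1.85608484 13.        ] [[120.59772796 220.64154081]]
[121.18181818 220.63636364]
1.1996866459685445 1.2072881003687568
```

```bash
python3 - <<'E'
from h import *
rows((.4324,.0325,.15,1.635))
E
```

```text
t 6.7 p [0.5459 0.5578 0.2064] phi -1.940 j6 -0.51 F [-0.9  0.1  0.9] w 1.003
[0.5306, -0.0838, 0.0586, 2.708]
```

Emit:
{"api": "drive_tool", "payload": {
  "commands": [
    [0.25, -0.04, 0, 1.35, -1],
    [0.25, -0.04, 0, 1.35, -1],
    [0.25, -0.04, 0, 1.35, -1],
    [0.25, -0.04, 0, 1.35, -1],
    [0.25, -0.04, 0, 1.35, -1],
    [0.53, -0.084, 0.05, 2.7, -1],
    [0.53, -0.084, 0.05, 2.7, -1],
    [0.53, -0.084, 0.05, 2.7, -1],
    [0.53, -0.084, 0.05, 2.7, -1],
    [0.53, -0.084, 0.05, 2.7, -1],
    [0.53, -0.084, 0.05, 2.7, -1],
    [0.53, -0.084, 0.05, 2.7, -1]
  ]
}}

```text
time_s: 7.9
eef_pos: [0.4299, 0.0291, 0.1586]
orientation: [0.001, 0.301, 0.954, -0.003]
wrist_force: [-0.3, 0.5, 0.1]
width: 0.998
```

```bash
python3 - <<'E'
from h import *
rows((.4324,.0325,.1,1.635))
d=crop('top','t6',200,210,120,70,6)
d=crop('side','s6',180,140,180,140,4.4)
E
```

```text
t 7.9 p [0.4299 0.0291 0.1586] phi 2.530 j6 0.49 F [-0.3  0.5  0.1] w 0.998
[0.0001, 0.0045, 0.0585, 0.895]
```

View pics/s6.png

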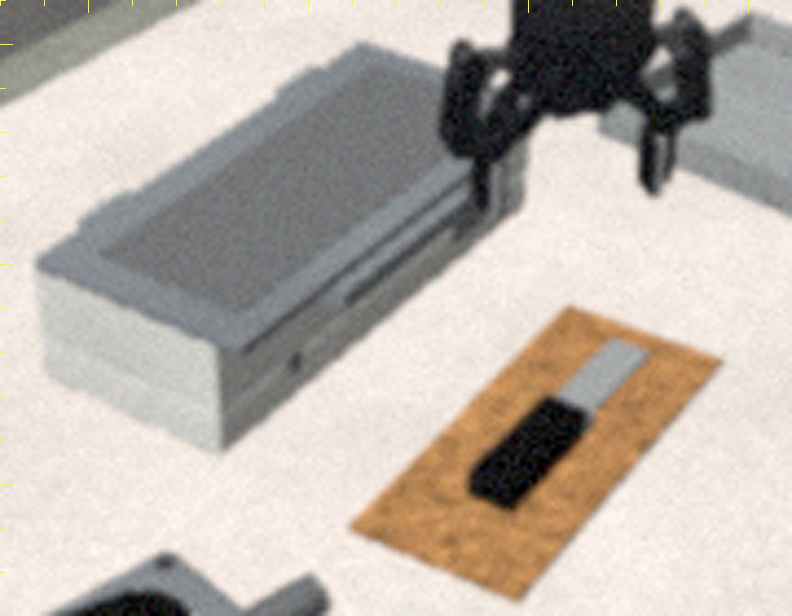

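```bash
python3 - <<'E'
from h import *
s=cam('side')
for a in [(340,298),(490,195),(240,350),(552,106)]:
    print(atz(s,px(180,140,4.4,a),.068))
E
```

```text
[0.56258018 0.0673072  0.068     ]
[ 0.5592172 -0.0819613  0.068    ]
[0.57508869 0.14381913 0.068     ]
[ 0.59212301 -0.20126053  0.068     ]
```

Emit:
{"api": "drive_tool", "payload": {
  "commands": [
    [0, 0.0045, 0.058, 0.895, -1],
    [0, 0.0045, 0.058, 0.895, -1],
    [0, 0.0045, 0.058, 0.895, -1],
    [0, 0.0045, 0.058, 0.895, -1],
    [0, 0.0045, 0.058, 0.895, -1],
    [0, 0.0045, 0.058, 0.895, -1],
    [0, 0.0045, 0.058, 0.895, -1],
    [0, 0.0045, 0.058, 0.895, -1]
  ]
}}

```text
time_s: 8.85
eef_pos: [0.4341, 0.0364, 0.1015]
orientation: [0.002, 0.676, 0.737, -0.001]
wrist_force: [0.6, -0.2, 0.6]
width: 1.0
```

```bash
python3 - <<'E'
from h import *
rows((.4324,.0325,.004,1.635))
d=crop('top','t7',200,210,120,70,6)
d=crop('side','s7',240,180,120,100,6)
E
```

```text
t 8.8 p [0.4341 0.0364 0.1015] phi 1.656 j6 1.38 F [ 0.6 -0.2  0.6] w 1.000
[-0.0033, -0.0022, 0.0975, 0.021]
```

View pics/s7.png

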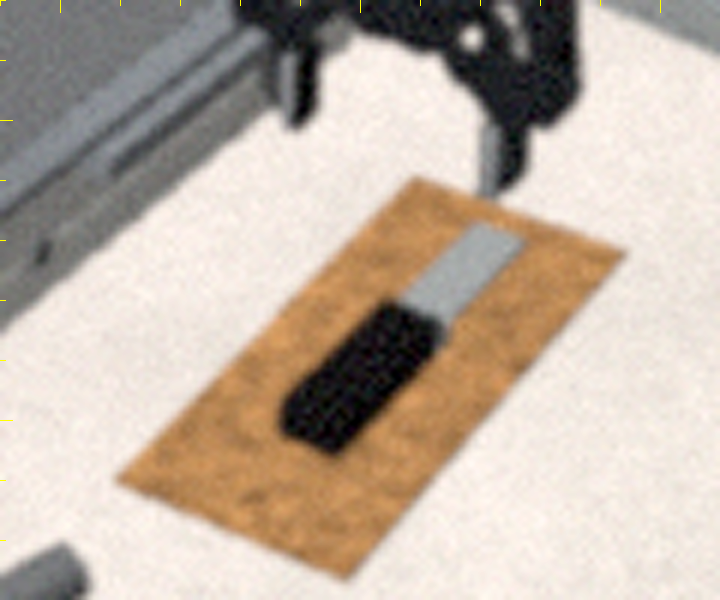

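Emit:
{"api": "drive_tool", "payload": {
  "commands": [
    [-0.003, -0.002, 0.045, 0.021, -1],
    [-0.003, -0.002, 0.08, 0.021, -1],
    [-0.003, -0.002, 0.0965, 0.021, -1],
    [-0.003, -0.002, 0.0975, 0.021, -1],
    [-0.003, -0.002, 0.0975, 0.021, -0.3],
    [-0.003, -0.002, 0.0975, 0.021, 0.1],
    [-0.003, -0.002, 0.0975, 0.021, 0.6],
    [-0.003, -0.002, 0.0975, 0.021, 1],
    [-0.003, -0.002, 0.0975, 0.021, 1],
    [-0.003, -0.002, 0.0975, 0.021, 1],
    [-0.003, -0.002, 0.0975, 0.021, 1]
  ]
}}

```text
time_s: 10.05
eef_pos: [0.4333, 0.0325, 0.005]
orientation: [0.003, 0.685, 0.729, -0.0]
wrist_force: [-1.6, -0.6, 8.9]
width: 0.361
```

```bash
python3 - <<'E'
from h import *
rows()
print(pose()[0]['moment'])
d=crop('side','s8',240,180,120,100,6)
E
```

```text
t 10.1 p [0.4333 0.0325 0.005 ] phi 1.633 j6 1.39 F [-1.6 -0.6  8.9] w 0.361
[ 0.03566008  0.35113569 -0.00381906]
```

View pics/s8.png

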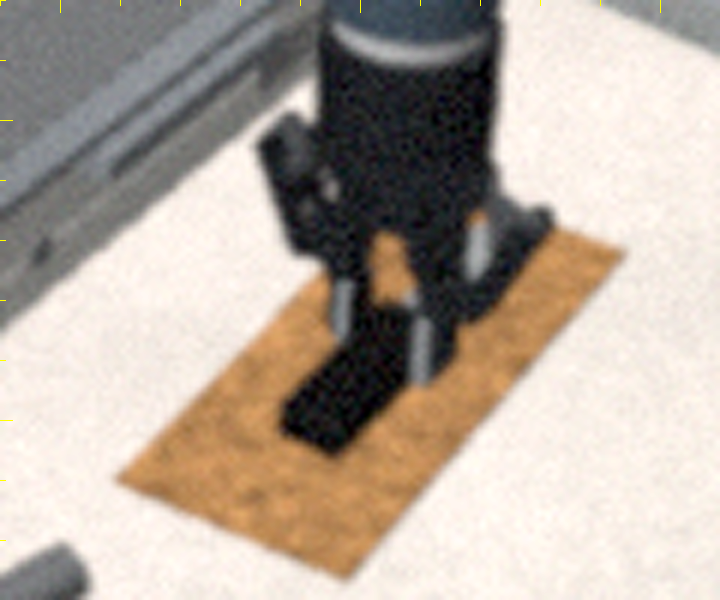

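```bash
python3 - <<'E'
from h import *
rows((.4333,.0325,.13),(.4424,-.0126,.13,3.19))
E
```

```text
t 10.1 p [0.4334 0.0325 0.005 ] phi 1.633 j6 1.39 F [-1.8  1.1  8.8] w 0.361
[-0.0007, 0.0004, -0.125, 0.0]
[-0.0462, 0.0067, -0.1247, -1.557]
```

Emit:
{"api": "drive_tool", "payload": {
  "commands": [
    [0, 0, -0.03, 0, 1],
    [0, 0, -0.06, 0, 1],
    [0, 0, -0.09, -0.1, 1],
    [-0.01, 0, -0.12, -0.25, 1],
    [-0.02, 0, -0.125, -0.4, 1],
    [-0.046, 0.007, -0.125, -0.55, 1],
    [-0.046, 0.007, -0.125, -0.7, 1],
    [-0.046, 0.007, -0.125, -0.85, 1],
    [-0.046, 0.007, -0.125, -1.0, 1],
    [-0.046, 0.007, -0.125, -1.15, 1],
    [-0.046, 0.007, -0.125, -1.3, 1],
    [-0.046, 0.007, -0.125, -1.4, 1]
  ]
}}

```text
time_s: 11.3
eef_pos: [0.4426, -0.0124, 0.1307]
orientation: [0.002, 0.051, 0.999, -0.002]
wrist_force: [0.1, 0.0, -1.8]
width: 0.353
```

```bash
python3 - <<'E'
from h import *
rows((.4424,-.0126,.10,3.19))
E
```

```text
t 11.3 p [ 0.4426 -0.0124  0.1307] phi 3.039 j6 -0.11 F [ 0.1  0.  -1.8] w 0.353
[0.0004, -0.0001, 0.0307, -0.151]
```

Emit:
{"api": "drive_tool", "payload": {
  "commands": [
    [0, 0, 0.015, -0.08, 1],
    [0, 0, 0.03, -0.151, 1],
    [0, 0, 0.035, -0.151, 1],
    [0, 0, 0.035, -0.151, 1]
  ]
}}

```text
time_s: 11.7
eef_pos: [0.4424, -0.0124, 0.0955]
orientation: [0.002, -0.023, 1.0, -0.002]
wrist_force: [0.1, -0.1, -0.8]
width: 0.358
```

```bash
python3 - <<'E'
from h import *
rows()
t=crop('top','t9',210,180,110,80,7)
s=crop('side','s9',220,140,150,110,5)
M=np.array([.5673,-.0063,.0]);ex=np.array([np.cos(.05),np.sin(.05),0]);
p=pose()[1]; tip=p+ex*.1;tip[2]=p[2]+.008
print('pred tip',tip,proj(t,tip),proj(s,tip))
E
```

```text
t 11.7 p [ 0.4424 -0.0124  0.0955] phi -3.095 j6 -0.26 F [ 0.1 -0.1 -0.8] w 0.358
pred tip [ 0.5429142  -0.00755696  0.10424249] [[265.80293285 210.53963826]] [[280.19358664 186.10976002]]
```

View pics/s9.png

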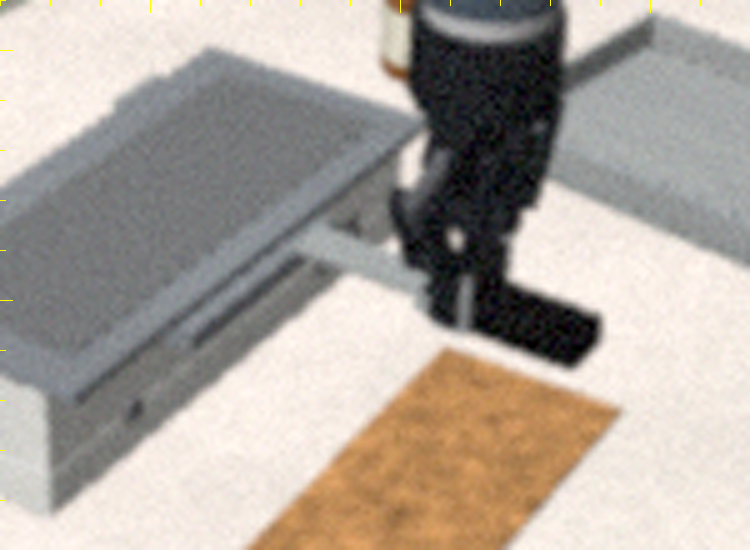

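View pics/t9.png

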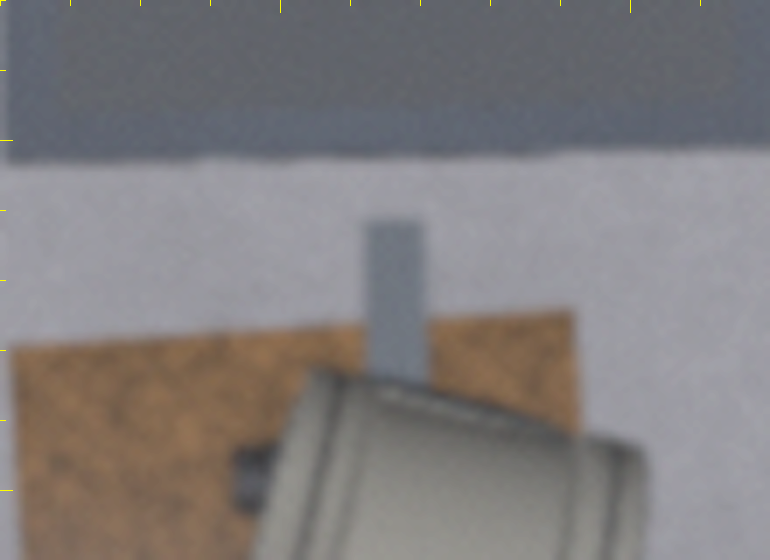

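```bash
python3 - <<'E'
from h import *
t=cam('top');s=cam('side')
tip_t=px(210,180,7,(395,220)); tip_s=px(220,140,5,(311,230))
print(tri(t,tip_t,s,tip_s)); a=atz(t,tip_t,.1042+.0)
print('tip',a,'lip',atz(t,px(210,180,7,(395,157)),.086))
b=atz(s,tip_s,.1057); print('side tip',b)
# lip in side near same y
for p in [(300,225),(200,300),(420,130),(80,396)]: print(atz(s,px(220,140,5,p),.080))
rows((.4424,-.0126,.066,3.19))
E
```

```text
(array([ 0.54042485, -0.0089322 ,  0.10616431]), np.float64(0.0027989839918173814))
tip [ 0.54158383 -0.00817009  0.1042    ] lip [ 0.56858643 -0.00798032  0.086     ]
side tip [ 0.53972282 -0.01035941  0.1057    ]
[ 0.57111519 -0.04389433  0.08      ]
[0.56844961 0.04840894 0.08      ]
[ 0.57795307 -0.17156825  0.08      ]
[0.56223946 0.15264988 0.08      ]
t 11.9 p [ 0.4432 -0.0126  0.0963] phi -3.094 j6 -0.26 F [-1.2 -1.3 -1.4] w 0.357
[0.0009, 0.0002, 0.0303, -0.001]
```

Emit:
{"api": "drive_tool", "payload": {
  "commands": [
    [0.001, 0, 0.015, 0, 1],
    [0.001, 0, 0.03, 0, 1],
    [0.001, 0, 0.0303, 0, 1],
    [-0.008, 0, 0.0303, 0, 1],
    [-0.016, 0, 0.0303, 0, 1],
    [-0.022, 0, 0.0303, 0, 1],
    [-0.027, 0, 0.0303, 0, 1],
    [-0.031, 0, 0.0303, 0, 1],
    [-0.034, 0, 0.0303, 0, 1],
    [-0.037, 0, 0.0303, 0, 1],
    [-0.038, 0, 0.0303, 0, 1]
  ]
}}

```text
time_s: 13.0
eef_pos: [0.4815, -0.0109, 0.0662]
orientation: [0.003, -0.024, 1.0, -0.003]
wrist_force: [0.1, 0.3, -1.4]
width: 0.359
```

```bash
python3 - <<'E'
from h import *
rows()
t=crop('top','t10',210,180,110,80,7)
s=crop('side','s10',220,140,150,110,5)
E
```

```text
t 13.0 p [ 0.4815 -0.0109  0.0662] phi -3.094 j6 -0.24 F [ 0.1  0.3 -1.4] w 0.359
```

View pics/s10.png

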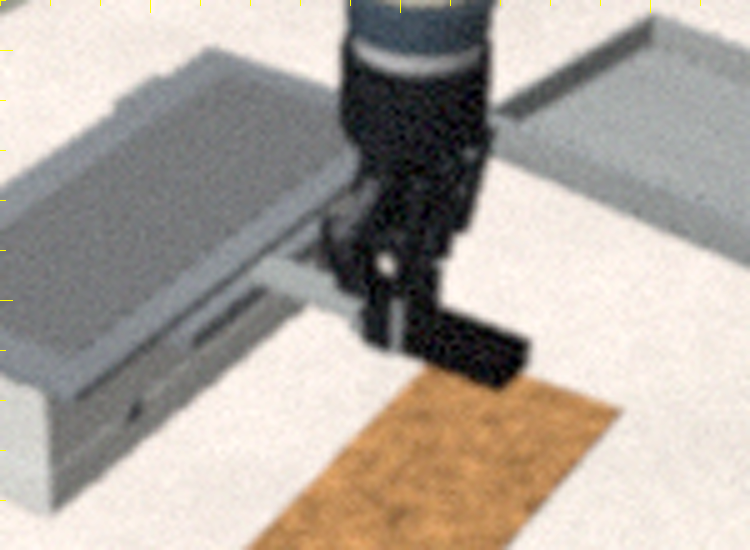

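View pics/t10.png

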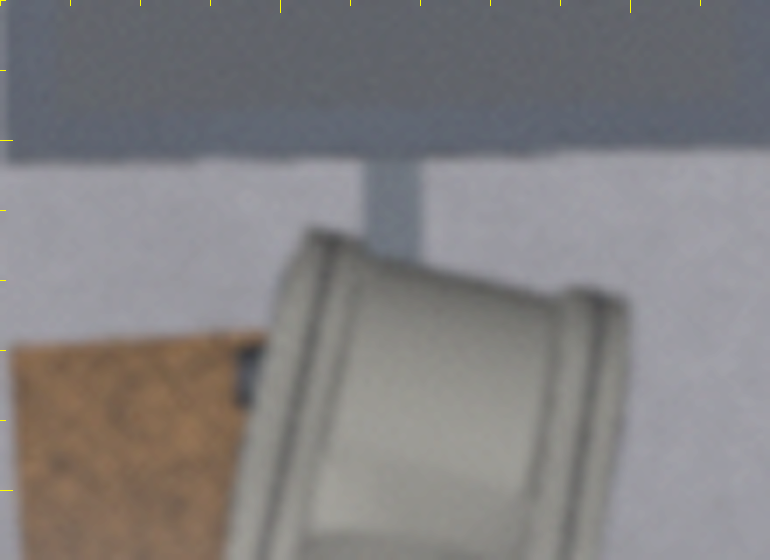

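Emit:
{"api": "drive_tool", "payload": {
  "commands": [
    [0, 0, -0.004, 0, 1],
    [0, 0, -0.009, 0, 1],
    [-0.0005, 0, -0.015, 0, 1],
    [-0.001, 0, -0.02, 0, 1],
    [-0.002, 0, -0.027, 0, 1],
    [-0.003, 0, -0.034, 0, 1],
    [-0.005, 0, -0.041, 0, 1],
    [-0.0065, 0, -0.048, 0, 1],
    [-0.0065, 0, -0.048, 0, 1]
  ]
}}

```text
time_s: 14.0
eef_pos: [0.4885, -0.0105, 0.1154]
orientation: [0.004, -0.024, 1.0, -0.003]
wrist_force: [0.5, -0.0, -1.5]
width: 0.356
```

```bash
python3 - <<'E'
from h import *
rows()
s=crop('side','s11',180,110,190,140,4)
E
```

```text
t 14.0 p [ 0.4885 -0.0105  0.1154] phi -3.094 j6 -0.24 F [ 0.5 -0.  -1.5] w 0.356
```

View pics/s11.png

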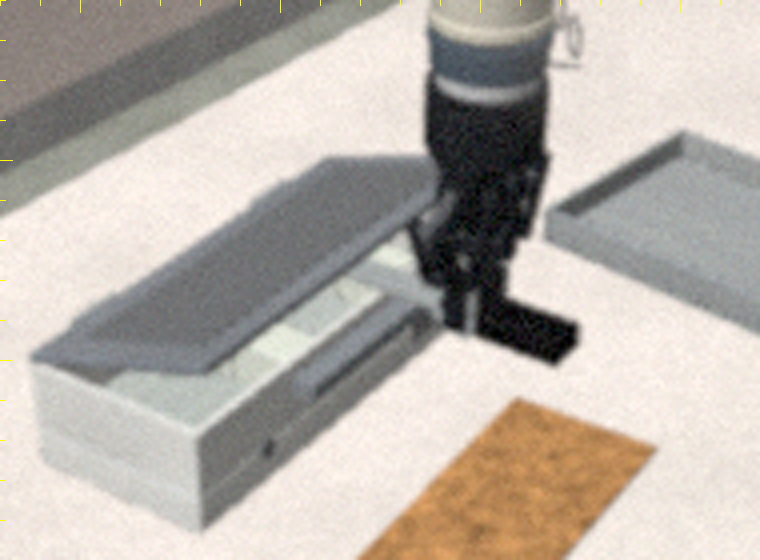

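Emit:
{"api": "drive_tool", "payload": {
  "commands": [
    [-0.005, 0, -0.014, 0, 1],
    [-0.0114, 0, -0.027, 0, 1],
    [-0.019, 0, -0.039, 0, 1],
    [-0.028, 0, -0.051, 0, 1],
    [-0.038, 0, -0.0615, 0, 1],
    [-0.0487, 0, -0.071, 0, 1],
    [-0.0606, 0, -0.08, 0, 1],
    [-0.073, 0, -0.087, 0, 1],
    [-0.0866, 0, -0.093, 0, 1],
    [-0.1, 0, -0.0975, 0, 1],
    [-0.1, 0, -0.0975, 0, 1]
  ]
}}

```text
time_s: 15.15
eef_pos: [0.5888, -0.0052, 0.2129]
orientation: [0.004, -0.024, 1.0, -0.003]
wrist_force: [0.3, 0.5, -1.0]
width: 0.359
```

```bash
python3 - <<'E'
from h import *
rows()
s=crop('side','s12',180,60,190,150,4)
E
```

```text
t 15.2 p [ 0.5888 -0.0052  0.2129] phi -3.094 j6 -0.20 F [ 0.3  0.5 -1. ] w 0.359
```

View pics/s12.png

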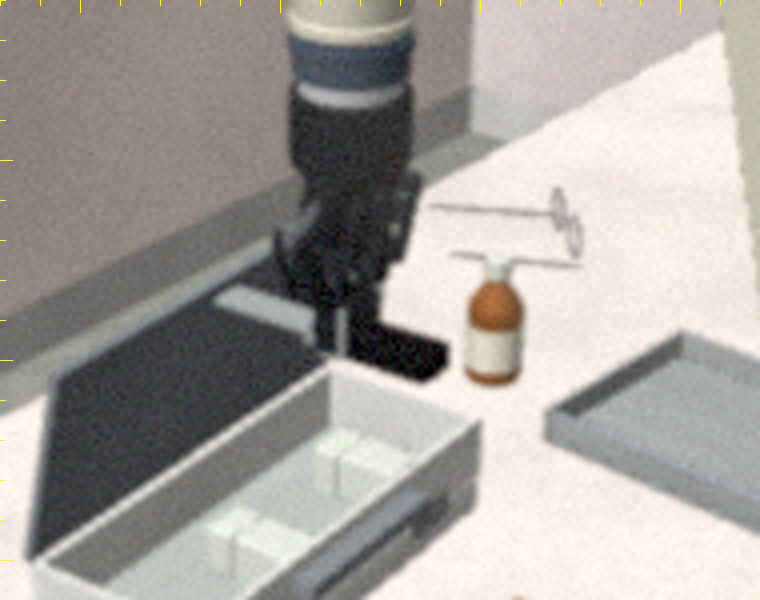

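Emit:
{"api": "drive_tool", "payload": {
  "commands": [
    [-0.008, 0, -0.002, 0, 1],
    [-0.015, 0, -0.003, 0, 1],
    [-0.021, 0, -0.004, 0, 1],
    [-0.026, 0, -0.004, 0, 1],
    [-0.026, 0, -0.004, 0, 1]
  ]
}}

```text
time_s: 15.7
eef_pos: [0.6146, -0.004, 0.2167]
orientation: [0.004, -0.024, 1.0, -0.003]
wrist_force: [0.5, -0.2, 0.2]
width: 0.355
```

```bash
python3 - <<'E'
from h import *
rows((.4424,-.0126,.2),(.4424,-.0126,.13),(.4335,.0325,.13,1.633))
E
```

```text
t 15.7 p [ 0.6146 -0.004   0.2167] phi -3.094 j6 -0.19 F [ 0.5 -0.2  0.2] w 0.355
[0.1725, -0.0003, 0.0154, 0.0]
[0.1731, 0.0001, 0.0854, 0.0]
[0.1798, 0.0456, 0.0851, 1.556]
```

Emit:
{"api": "drive_tool", "payload": {
  "commands": [
    [0.04, 0, 0, 0, 1],
    [0.08, 0, 0, 0, 1],
    [0.12, 0, 0.01, 0, 1],
    [0.15, 0, 0.03, 0.15, 1],
    [0.17, 0, 0.05, 0.3, 1],
    [0.18, 0.045, 0.07, 0.45, 1],
    [0.18, 0.045, 0.085, 0.6, 1],
    [0.18, 0.045, 0.085, 0.75, 1],
    [0.18, 0.045, 0.085, 0.9, 1],
    [0.18, 0.045, 0.085, 1.05, 1],
    [0.18, 0.045, 0.085, 1.2, 1],
    [0.18, 0.045, 0.085, 1.35, 1]
  ]
}}

```text
time_s: 16.9
eef_pos: [0.4334, 0.0319, 0.1303]
orientation: [0.005, 0.602, 0.798, 0.0]
wrist_force: [-0.3, -0.2, -1.7]
width: 0.358
```

```bash
python3 - <<'E'
from h import *
rows((.4335,.0325,.03,1.633),(.4335,.0325,.0055,1.633))
s=crop('side','s13',170,60,190,150,4)
E
```

```text
t 16.9 p [0.4334 0.0319 0.1303] phi 1.850 j6 1.17 F [-0.3 -0.2 -1.7] w 0.358
[0.0013, -0.0005, 0.1002, 0.217]
[0.0015, -0.0006, 0.1247, 0.217]
```

View pics/s13.png

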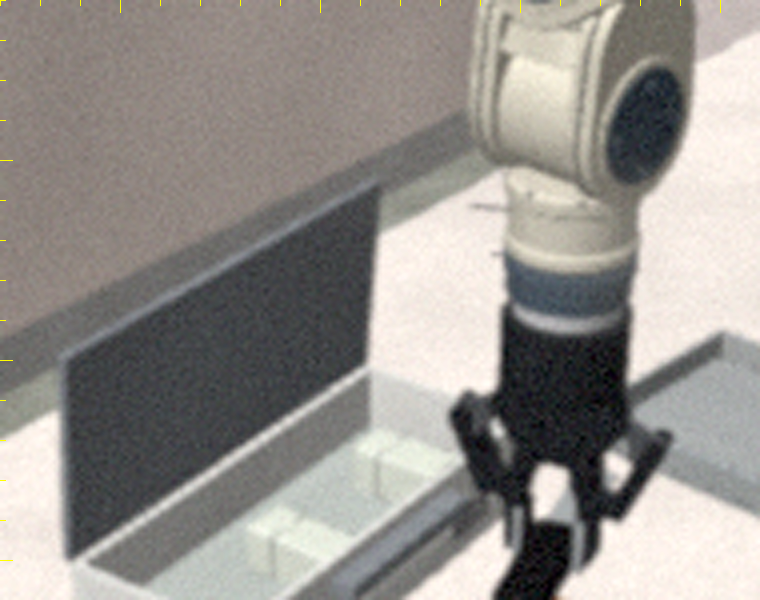

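Emit:
{"api": "drive_tool", "payload": {
  "commands": [
    [0.001, 0, 0, 0.11, 1],
    [0.001, 0, 0, 0.217, 1],
    [0.001, 0, 0.04, 0.217, 1],
    [0.001, 0, 0.08, 0.217, 1],
    [0.001, 0, 0.11, 0.217, 1],
    [0.001, 0, 0.12, 0.217, 1],
    [0.001, 0, 0.125, 0.217, 1],
    [0.001, 0, 0.125, 0.217, 1],
    [0.001, 0, 0.125, 0.217, 0.2],
    [0.001, 0, 0.125, 0.217, -0.5],
    [0.001, 0, 0.125, 0.217, -1],
    [0.001, 0, 0.125, 0.217, -1]
  ]
}}

```text
time_s: 18.15
eef_pos: [0.4345, 0.0321, 0.0057]
orientation: [0.005, 0.688, 0.725, 0.001]
wrist_force: [-0.1, -0.2, -0.0]
width: 0.891
```

```bash
python3 - <<'E'
from h import *
rows((.35,0.1,.25,1.6),(.35,.1,.25,3.19))
E
```

```text
t 18.1 p [0.4345 0.0321 0.0057] phi 1.623 j6 1.40 F [-0.1 -0.2 -0. ] w 0.891
[0.0707, -0.0786, -0.2455, 0.023]
[0.0707, -0.0786, -0.2455, -1.567]
```

Emit:
{"api": "drive_tool", "payload": {
  "commands": [
    [0, 0, -0.04, 0, -1],
    [0, 0, -0.09, 0, -1],
    [0, 0, -0.14, 0, -1],
    [0.03, -0.03, -0.19, -0.15, -0.2],
    [0.07, -0.07, -0.22, -0.3, -0.2],
    [0.07, -0.07, -0.22, -0.45, -0.2],
    [0.07, -0.07, -0.22, -0.6, -0.2],
    [0.07, -0.07, -0.22, -0.75, -0.2],
    [0.07, -0.07, -0.22, -0.9, -0.2],
    [0.07, -0.07, -0.22, -1.05, -0.2],
    [0.07, -0.07, -0.22, -1.2, -0.2],
    [0.07, -0.07, -0.22, -1.35, -0.2]
  ]
}}

```text
time_s: 19.35
eef_pos: [0.3588, 0.0996, 0.2248]
orientation: [0.005, 0.081, 0.997, -0.002]
wrist_force: [-0.5, -0.0, -0.2]
width: 0.599
```

```bash
python3 - <<'E'
from h import *
rows((.64,0,.2,3.19))
crop('top','t14',190,120,150,130,5,g=1.8)
crop('side','s14',170,100,190,150,4)
E
```

```text
t 19.4 p [0.3588 0.0996 0.2248] phi 2.980 j6 0.21 F [-0.5 -0.  -0.2] w 0.599
[-0.2933, -0.0529, 0.028, -0.21]
```

View pics/t14.png

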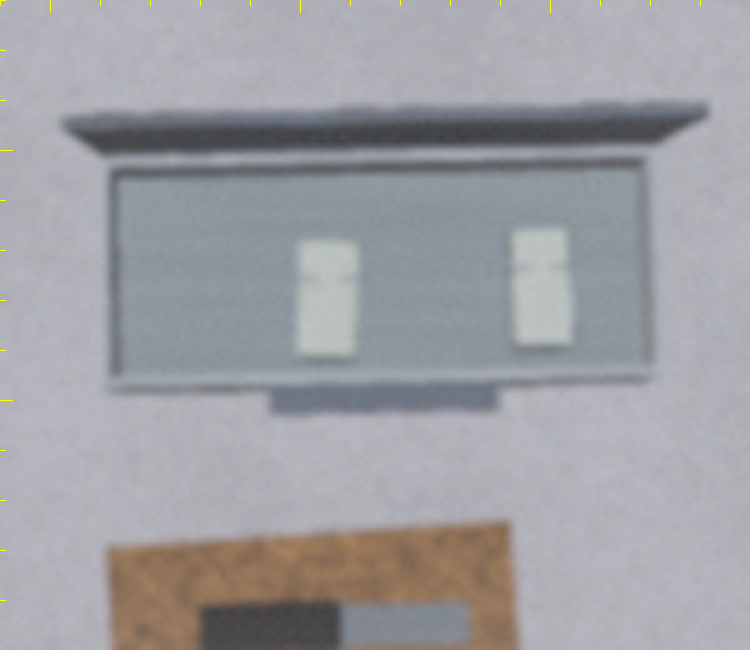

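View pics/s14.png

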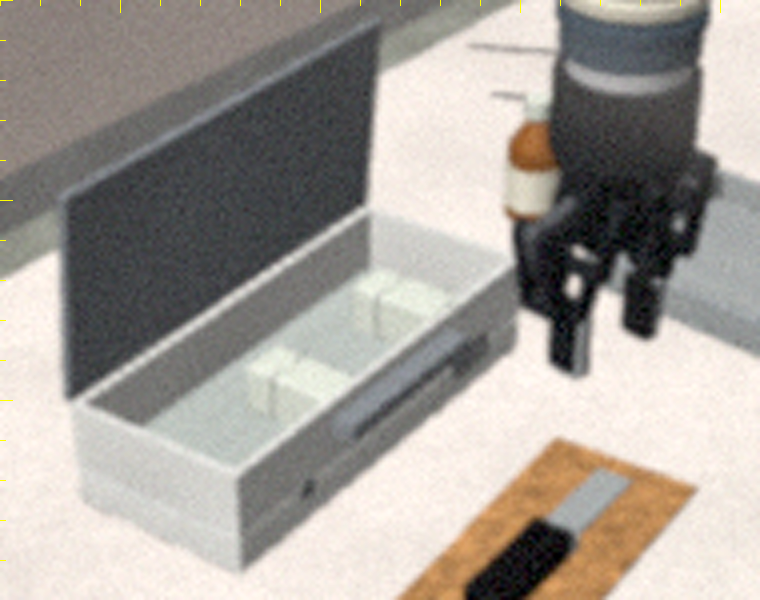

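```bash
python3 - <<'E'
from h import *
t=cam('top');s=cam('side')
T=lambda *p:px(190,120,5,p); S=lambda *p:px(170,100,4,p)
for c,bt,bs in [((327,298),(328,240),(267,356)),((542,287),(540,228),(371,277))]:
    print('ctr top',atz(t,T(*c),.066),'back top',atz(t,T(*bt),.066),'side',atz(s,S(*bs),.066),tri(t,T(*bt),s,S(*bs)))
for a,b in [((298,240),(295,356)),((358,240),(357,356)),((511,228),(514,345)),((569,228),(573,345))]:
    d=atz(t,T(*a),.066)-atz(t,T(*b),.066); print(np.arctan2(d[1],d[0]),np.linalg.norm(d))
E
```

```text
ctr top [0.63783195 0.02676857 0.066     ] back top [0.67342095 0.02714362 0.066     ] side [0.66606175 0.02923313 0.066     ] (array([0.67211823, 0.02578547, 0.06210201]), np.float64(0.004508845531296731))
ctr top [ 0.64825359 -0.10428467  0.066     ] back top [ 0.6845143  -0.10237749  0.066     ] side [ 0.67610921 -0.10071885  0.066     ] (array([ 0.68273509, -0.10451531,  0.06202123]), np.float64(0.005756794328761097))
0.0031314205875009513 0.07102228304634661
0.01790440118590264 0.0710109331370555
0.04585283386384462 0.0717921750570577
0.052083823933238085 0.07186489152409428
```

```bash
python3 - <<'E'
from h import *
rows((.637,.0275,.2,3.17),(.637,.0275,.037,3.17))
E
```

```text
t 19.6 p [0.3589 0.0996 0.2247] phi 2.969 j6 0.22 F [ 0.4 -0.8 -0.4] w 0.604
[-0.2861, -0.0231, 0.0278, -0.201]
[-0.2844, -0.0225, 0.1908, -0.201]
```

Emit:
{"api": "drive_tool", "payload": {
  "commands": [
    [-0.05, 0, 0, -0.1, -0.2],
    [-0.1, -0.01, 0, -0.2, -0.2],
    [-0.15, -0.015, 0.01, -0.2, -0.2],
    [-0.2, -0.02, 0.02, -0.2, -0.2],
    [-0.25, -0.022, 0.04, -0.2, -0.2],
    [-0.285, -0.023, 0.07, -0.2, -0.2],
    [-0.285, -0.023, 0.08, -0.2, -0.2],
    [-0.285, -0.023, 0.08, -0.2, -0.2]
  ]
}}

```text
time_s: 20.35
eef_pos: [0.6358, 0.0272, 0.1445]
orientation: [0.002, -0.012, 1.0, -0.003]
wrist_force: [-0.0, -0.2, 0.1]
width: 0.602
```

```bash
python3 - <<'E'
from h import *
rows((.637,.0275,.037,3.17))
crop('side','s15',170,100,150,130,5)
E
```

```text
t 20.4 p [0.6358 0.0272 0.1445] phi -3.118 j6 -0.11 F [-0.  -0.2  0.1] w 0.602
[-0.0008, 0.0008, 0.1075, -0.005]
```

View pics/s15.png

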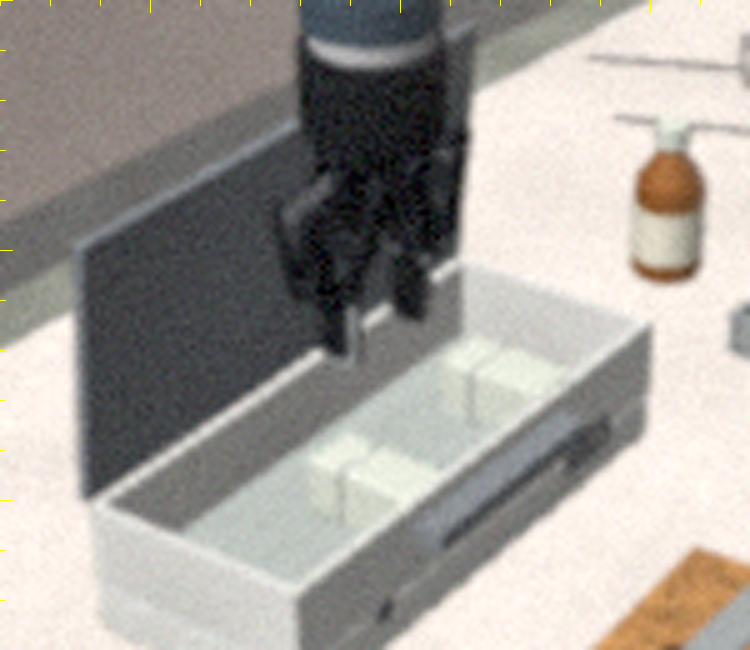

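Emit:
{"api": "drive_tool", "payload": {
  "commands": [
    [-0.001, 0.001, 0.04, 0, -0.2],
    [-0.001, 0.001, 0.075, 0, -0.2],
    [-0.001, 0.001, 0.1, 0, -0.2],
    [-0.001, 0.001, 0.1075, 0, -0.2],
    [-0.001, 0.001, 0.1075, 0, -0.2],
    [-0.001, 0.001, 0.1075, 0, 0.2],
    [-0.001, 0.001, 0.1075, 0, 0.6],
    [-0.001, 0.001, 0.1075, 0, 1],
    [-0.001, 0.001, 0.1075, 0, 1],
    [-0.001, 0.001, 0.1075, 0, 1]
  ]
}}

```text
time_s: 21.4
eef_pos: [0.6385, 0.028, 0.0419]
orientation: [0.005, -0.012, 1.0, -0.003]
wrist_force: [-1.7, 0.2, 7.7]
width: 0.405
```

```bash
python3 - <<'E'
from h import *
s,p,R,phi=pose()
rows((p[0],p[1],.18,phi),(.503,-.333,.18,3.06))
E
```

```text
t 21.4 p [0.6385 0.028  0.0419] phi -3.117 j6 -0.11 F [-1.7  0.2  7.7] w 0.405
[-0.0015, -0.0008, -0.1381, 0.0]
[0.1429, -0.3584, -0.1377, 0.106]
```

Emit:
{"api": "drive_tool", "payload": {
  "commands": [
    [0, 0, -0.03, 0, 1],
    [0, 0, -0.07, 0, 1],
    [0, 0, -0.11, 0, 1],
    [0, 0, -0.138, 0, 1],
    [0.02, -0.045, -0.138, 0.05, 1],
    [0.035, -0.09, -0.138, 0.1, 1],
    [0.055, -0.135, -0.138, 0.1, 1],
    [0.072, -0.18, -0.138, 0.1, 1],
    [0.09, -0.225, -0.138, 0.1, 1],
    [0.108, -0.27, -0.138, 0.106, 1],
    [0.126, -0.315, -0.138, 0.106, 1],
    [0.143, -0.358, -0.138, 0.106, 1]
  ]
}}

```text
time_s: 22.6
eef_pos: [0.502, -0.3346, 0.182]
orientation: [0.006, 0.041, 0.999, -0.003]
wrist_force: [1.7, 0.4, -0.5]
width: 0.413
```

```bash
python3 - <<'E'
from h import *
rows((.503,-.333,.019,3.06))
crop('side','s16',250,60,200,150,4)
E
```

```text
t 22.6 p [ 0.502  -0.3346  0.182 ] phi 3.060 j6 -0.65 F [ 1.7  0.4 -0.5] w 0.413
[0.0013, 0.0026, 0.1629, -0.0]
```

View pics/s16.png

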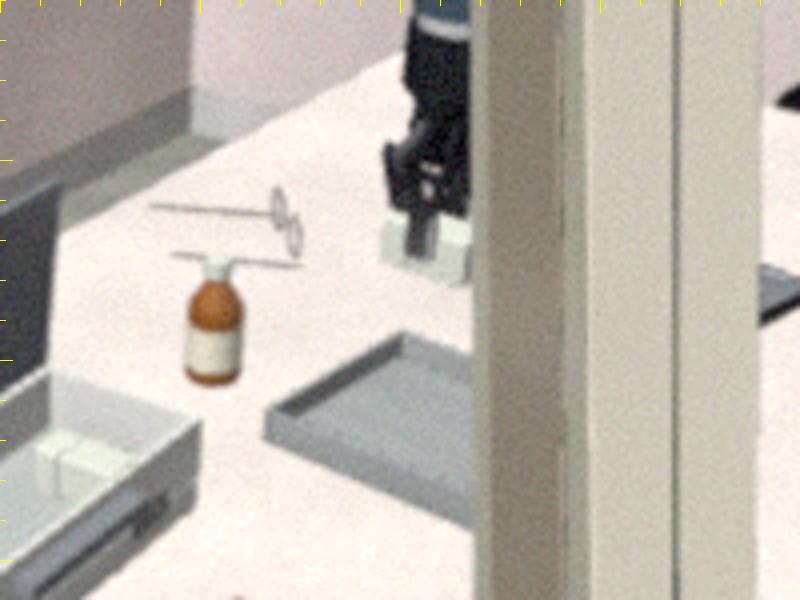

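Mailer A is held level. I'll lower it into the tray.

Emit:
{"api": "drive_tool", "payload": {
  "commands": [
    [0.001, 0.002, 0.05, 0, 1],
    [0.001, 0.002, 0.1, 0, 1],
    [0.001, 0.002, 0.14, 0, 1],
    [0.001, 0.002, 0.157, 0, 1],
    [0.001, 0.002, 0.163, 0, 1],
    [0.001, 0.002, 0.163, 0, 1],
    [0.001, 0.002, 0.163, 0, 0.1],
    [0.001, 0.002, 0.163, 0, -0.2],
    [0.001, 0.002, 0.163, 0, -0.2],
    [0.001, 0.002, 0.1, 0, -0.2],
    [0.001, 0.002, 0.05, 0, -0.2],
    [0.001, 0.002, 0, 0, -0.2]
  ]
}}

```text
time_s: 23.85
eef_pos: [0.4991, -0.3384, 0.1709]
orientation: [0.006, 0.043, 0.999, -0.005]
wrist_force: [1.5, -0.7, -0.0]
width: 0.602
```

```bash
python3 - <<'E'
from h import *
rows((.6475,-.1035,.15,3.19))
crop('top','t17',190,120,230,140,3.4,g=1.8)
E
```

```text
t 23.9 p [ 0.4991 -0.3384  0.1709] phi 3.056 j6 -0.65 F [ 1.5 -0.7 -0. ] w 0.602
[-0.1275, 0.247, 0.0203, -0.134]
```

View pics/t17.png

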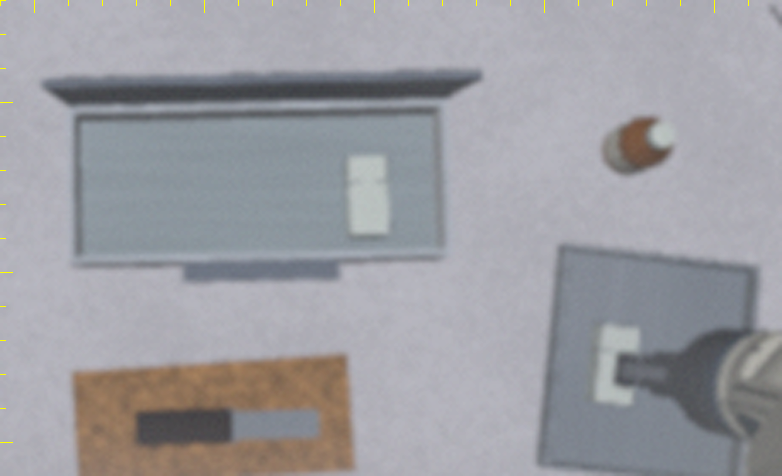

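Emit:
{"api": "drive_tool", "payload": {
  "commands": [
    [-0.025, 0.045, 0, -0.03, -0.2],
    [-0.05, 0.09, 0, -0.06, -0.2],
    [-0.075, 0.135, 0, -0.1, -0.2],
    [-0.1, 0.18, 0, -0.134, -0.2],
    [-0.12, 0.22, 0.01, -0.134, -0.2],
    [-0.127, 0.247, 0.02, -0.134, -0.2],
    [-0.127, 0.247, 0.02, -0.134, -0.2],
    [-0.127, 0.247, 0.02, -0.134, -0.2]
  ]
}}

```text
time_s: 24.7
eef_pos: [0.6493, -0.1046, 0.1589]
orientation: [0.01, -0.025, 1.0, -0.009]
wrist_force: [-0.1, 0.0, -0.4]
width: 0.599
```

```bash
python3 - <<'E'
from h import *
rows((.6475,-.1035,.037,3.19))
E
```

```text
t 24.7 p [ 0.6493 -0.1046  0.1589] phi -3.091 j6 -0.33 F [-0.1  0.  -0.4] w 0.599
[0.004, 0.0035, 0.1218, 0.002]
```

Emit:
{"api": "drive_tool", "payload": {
  "commands": [
    [0.002, 0.001, 0.045, 0, -0.2],
    [0.003, 0.002, 0.085, 0, -0.2],
    [0.004, 0.0035, 0.112, 0, -0.2],
    [0.004, 0.0035, 0.122, 0, -0.2],
    [0.004, 0.0035, 0.122, 0, -0.2],
    [0.004, 0.0035, 0.122, 0, 0.2],
    [0.004, 0.0035, 0.122, 0, 0.6],
    [0.004, 0.0035, 0.122, 0, 1],
    [0.004, 0.0035, 0.122, 0, 1],
    [0.004, 0.0035, 0.122, 0, 1]
  ]
}}

```text
time_s: 25.7
eef_pos: [0.6487, -0.1042, 0.0391]
orientation: [0.011, -0.025, 1.0, -0.01]
wrist_force: [-0.6, -2.0, 7.3]
width: 0.408
```

```bash
python3 - <<'E'
from h import *
s,p,R,phi=pose(); print(R[:,2])
rows((p[0],p[1],.18,phi),(.497,-.413,.18,3.06))
crop('side','s18',170,100,150,130,5)
E
```

```text
[ 0.02348745 -0.01954153 -0.99953313]
t 25.7 p [ 0.6487 -0.1042  0.0391] phi -3.091 j6 -0.33 F [-0.6 -2.   7.3] w 0.408
[-0.0032, -0.0029, -0.1409, 0.0]
[0.1638, -0.3037, -0.1384, 0.132]
```

View pics/s18.png

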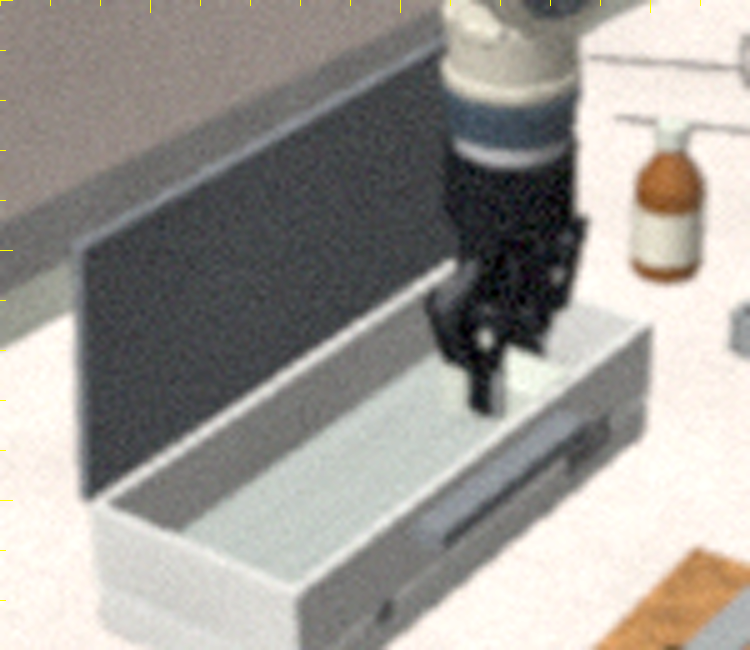

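Emit:
{"api": "drive_tool", "payload": {
  "commands": [
    [0, 0, -0.03, 0, 1],
    [-0.001, -0.001, -0.07, 0, 1],
    [-0.002, -0.002, -0.11, 0, 1],
    [-0.003, -0.003, -0.14, 0, 1],
    [0.02, -0.045, -0.14, 0.05, 1],
    [0.045, -0.09, -0.14, 0.1, 1],
    [0.07, -0.135, -0.14, 0.13, 1],
    [0.095, -0.18, -0.14, 0.132, 1],
    [0.12, -0.225, -0.14, 0.132, 1],
    [0.145, -0.27, -0.139, 0.132, 1],
    [0.164, -0.304, -0.138, 0.132, 1],
    [0.164, -0.304, -0.138, 0.132, 1]
  ]
}}

```text
time_s: 26.95
eef_pos: [0.4942, -0.4183, 0.1799]
orientation: [0.012, 0.044, 0.999, -0.01]
wrist_force: [0.7, 0.1, -0.9]
width: 0.408
```

```bash
python3 - <<'E'
from h import *
rows((.497,-.413,.1,3.06),(.497,-.413,.017,3.06))
crop('top','t18',330,160,100,110,6,g=1.8)
E
```

```text
t 26.9 p [ 0.4942 -0.4183  0.1799] phi 3.054 j6 -0.75 F [ 0.7  0.1 -0.9] w 0.408
[-0.0004, 0.0071, 0.0798, -0.006]
[0.0017, 0.0087, 0.1628, -0.006]
```

View pics/t18.png

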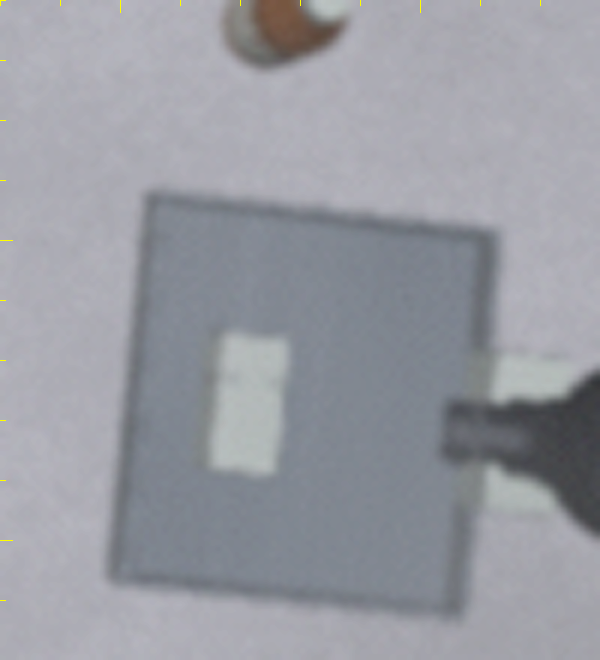

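Emit:
{"api": "drive_tool", "payload": {
  "commands": [
    [0, 0.007, 0.04, 0, 1],
    [0, 0.007, 0.08, 0, 1],
    [0.001, 0.008, 0.12, 0, 1],
    [0.002, 0.0087, 0.15, 0, 1],
    [0.002, 0.0087, 0.162, 0, 1],
    [0.002, 0.0087, 0.162, 0, 1],
    [0.002, 0.0087, 0.162, 0, 0.1],
    [0.002, 0.0087, 0.162, 0, -0.2],
    [0.002, 0.0087, 0.162, 0, -0.2],
    [0.002, 0.0087, 0.1, 0, -0.2],
    [0.001, 0.007, 0.05, 0, -0.2],
    [0, 0.005, -0.02, 0, -0.2]
  ]
}}

```text
time_s: 28.2
eef_pos: [0.4954, -0.4101, 0.1706]
orientation: [0.013, 0.043, 0.999, -0.01]
wrist_force: [0.5, -1.1, 0.5]
width: 0.6
```

```bash
python3 - <<'E'
from h import *
rows((.40,-.15,.24,3.06),(.36,.0,.3,3.06))
E
```

```text
t 28.2 p [ 0.4954 -0.4101  0.1706] phi 3.056 j6 -0.74 F [ 0.5 -1.1  0.5] w 0.600
[0.1155, 0.2495, -0.0771, -0.004]
[0.1667, 0.3944, -0.1412, -0.004]
```

Emit:
{"api": "drive_tool", "payload": {
  "commands": [
    [0.03, 0.04, -0.02, 0.15, -1],
    [0.06, 0.08, -0.04, 0.3, -1],
    [0.09, 0.12, -0.06, 0.45, -1],
    [0.115, 0.16, -0.08, 0.6, -1],
    [0.115, 0.2, -0.1, 0.75, -1],
    [0.115, 0.25, -0.1, 0.9, -1],
    [0.115, 0.29, -0.11, 1.05, -1],
    [0.115, 0.32, -0.11, 1.2, -1],
    [0.115, 0.35, -0.11, 1.35, -1],
    [0.115, 0.37, -0.11, 1.44, -1],
    [0.115, 0.37, -0.11, 1.44, -1],
    [0.115, 0.37, -0.11, 1.44, -1]
  ]
}}

```text
time_s: 29.4
eef_pos: [0.4101, -0.0291, 0.2714]
orientation: [0.017, 0.69, 0.724, 0.001]
wrist_force: [0.3, -0.6, -1.6]
width: 0.997
```

```bash
python3 - <<'E'
from h import *
rows((.705,-.0,.265,1.62))
t=crop('top','t19',190,120,230,140,3.4,g=1.8)
s=crop('side','s19',150,40,200,150,4)
E
```

```text
t 29.4 p [ 0.4101 -0.0291  0.2714] phi 1.619 j6 1.26 F [ 0.3 -0.6 -1.6] w 0.997
[0.0151, 0.2957, 0.0134, -0.001]
```

View pics/t19.png

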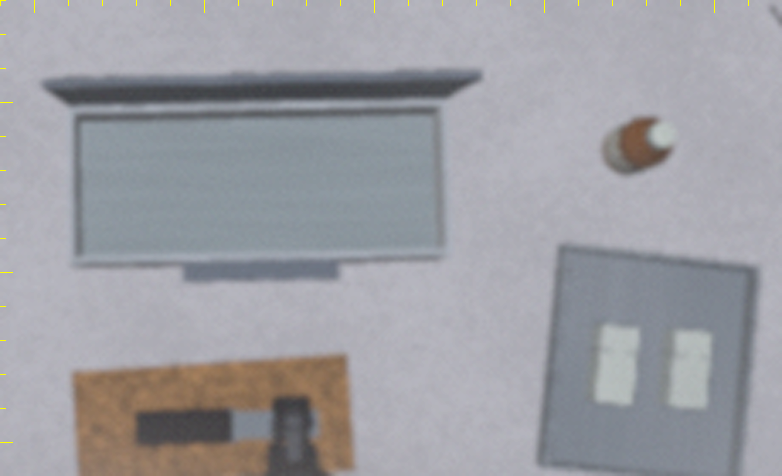

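View pics/s19.png

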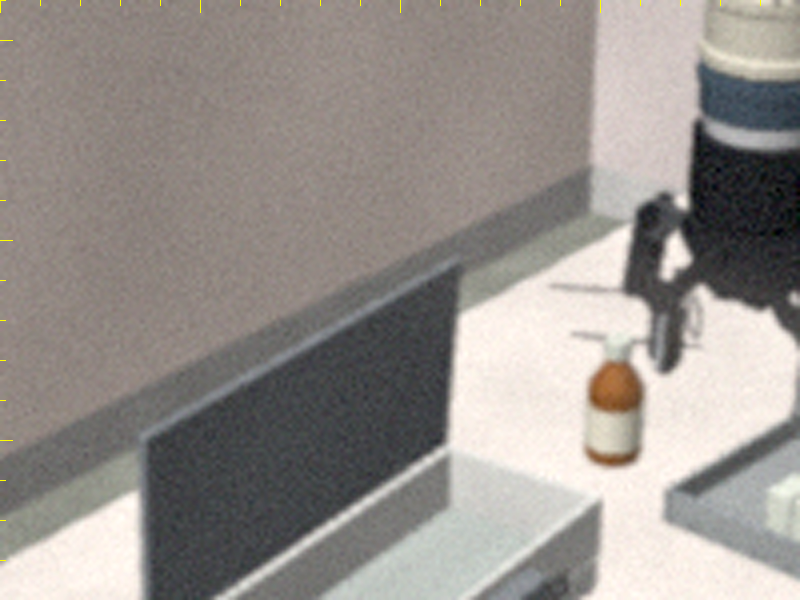

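```bash
python3 - <<'E'
from h import *
t=cam('top'); print(atz(t,px(190,120,3.4,(260,75)),.24),atz(t,px(190,120,3.4,(260,84)),.237)); print(pose()[2][:,2])
rows((.60,0,.275,1.62),(.705,-.0,.275,1.62))
E
```

```text
[ 7.19743715e-01 -1.28185110e-04  2.40000000e-01] [ 7.13346679e-01 -3.72784958e-04  2.37000000e-01]
[ 0.02495981 -0.0212745  -0.99946206]
t 29.6 p [ 0.4102 -0.0301  0.2709] phi 1.616 j6 1.26 F [ 1.4 -0.6 -0.1] w 0.996
[0.0214, 0.191, -0.0, -0.004]
[0.0166, 0.2959, 0.0026, -0.004]
```

Emit:
{"api": "drive_tool", "payload": {
  "commands": [
    [0.01, 0.05, -0.005, 0, -1],
    [0.02, 0.1, -0.005, 0, -1],
    [0.02, 0.15, -0.003, 0, -1],
    [0.02, 0.2, 0, 0, -1],
    [0.018, 0.25, 0.001, 0, -1],
    [0.017, 0.28, 0.002, 0, -1],
    [0.017, 0.296, 0.0026, 0, -1],
    [0.017, 0.296, 0.0026, 0, -1],
    [0.017, 0.296, 0.0026, 0, -1]
  ]
}}

```text
time_s: 30.45
eef_pos: [0.7048, -0.0006, 0.2742]
orientation: [0.016, 0.691, 0.723, 0.0]
wrist_force: [0.2, 0.1, -0.2]
width: 0.998
```

```bash
python3 - <<'E'
from h import *
rows((.705,-.0,.275,1.62),(.705,0,.206,1.62))
t=crop('top','t20',190,120,150,100,5,g=1.8)
s=crop('side','s20',150,40,200,150,4)
E
```

```text
t 30.4 p [ 7.048e-01 -6.000e-04  2.742e-01] phi 1.616 j6 1.41 F [ 0.2  0.1 -0.2] w 0.998
[0.0006, 0.0002, -0.0008, -0.004]
[0.0022, -0.0014, 0.0682, -0.004]
```

View pics/s20.png

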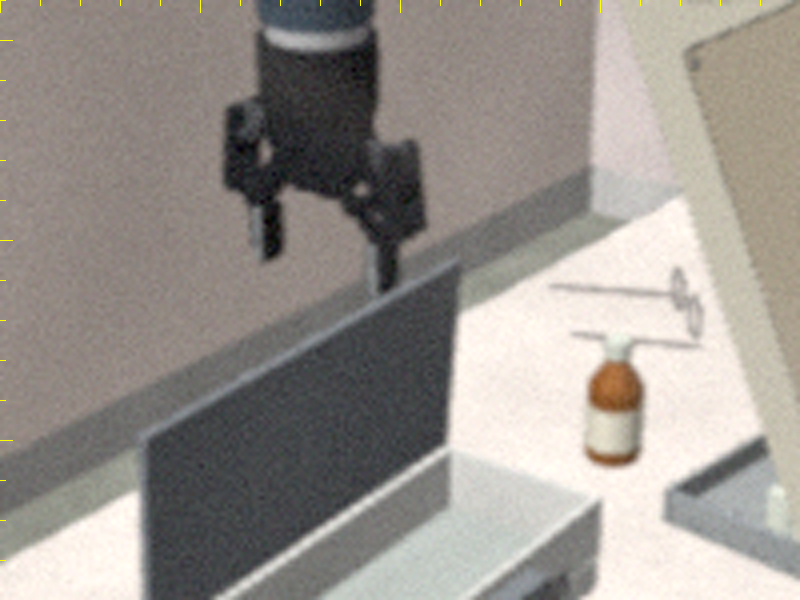

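Two fingers are above the lip, one on each side of it. I'll lower the gripper, then compute the closing arc.

Emit:
{"api": "drive_tool", "payload": {
  "commands": [
    [0.001, 0, 0.02, 0, -1],
    [0.001, -0.001, 0.045, 0, -1],
    [0.002, -0.001, 0.068, 0, -1],
    [0.002, -0.001, 0.068, 0, -1]
  ]
}}

```text
time_s: 30.95
eef_pos: [0.7027, 0.0003, 0.2054]
orientation: [0.015, 0.691, 0.723, -0.0]
wrist_force: [0.4, -0.1, 0.2]
width: 0.999
```

```bash
python3 - <<'E'
from h import *
hx,hy=.725,.0016; S=.14
ex=np.array([np.cos(.05),np.sin(.05)])
L=[]
for th in np.arange(1.45,-.01,-.105):
    d=-S*np.cos(th)+.008*np.sin(th)-.0425
    z=.08+S*np.sin(th)+.008*np.cos(th)-.013
    L.append((hx+ex[0]*d,hy+ex[1]*d,z,1.62)); 
rows(*L)
crop('side','s21',150,40,200,150,4)
E
```

```text
t 30.9 p [7.027e-01 3.000e-04 2.054e-01] phi 1.616 j6 1.41 F [ 0.4 -0.1  0.2] w 0.999
[0.0001, -0.0291, -0.0021, -0.004]
[0.0, -0.0437, -0.0007, -0.004]
[0.0, -0.0581, 0.0022, -0.004]
[0.0001, -0.0722, 0.0067, -0.004]
[0.0001, -0.0857, 0.0126, -0.004]
[0.0002, -0.0985, 0.0198, -0.004]
[0.0004, -0.1104, 0.0284, -0.004]
[0.0005, -0.1214, 0.0382, -0.004]
[0.0007, -0.1314, 0.049, -0.004]
[0.0009, -0.1401, 0.0609, -0.004]
[0.0012, -0.1475, 0.0736, -0.004]
[0.0014, -0.1536, 0.087, -0.004]
[0.0017, -0.1582, 0.101, -0.004]
[0.002, -0.1613, 0.1153, -0.004]
```

View pics/s21.png

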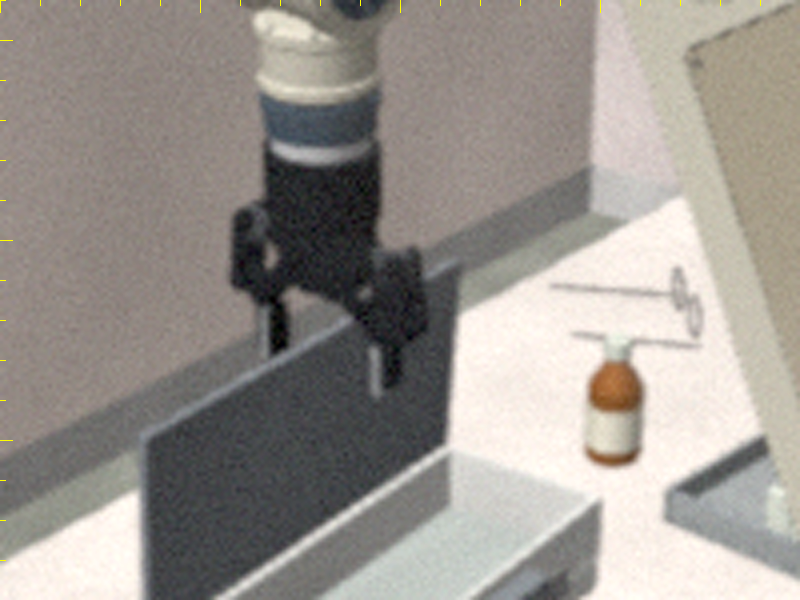

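Emit:
{"api": "drive_tool", "payload": {
  "commands": [
    [0, -0.012, -0.001, 0, -1],
    [0, -0.029, -0.002, 0, -1],
    [0, -0.044, -0.0007, 0, -1],
    [0, -0.058, 0.002, 0, -1],
    [0, -0.072, 0.0067, 0, -1],
    [0, -0.0857, 0.0126, 0, -1],
    [0, -0.0985, 0.02, 0, -1],
    [0, -0.11, 0.0285, 0, -1],
    [0, -0.121, 0.038, 0, -1],
    [0.001, -0.131, 0.049, 0, -1],
    [0.001, -0.14, 0.061, 0, -1],
    [0.001, -0.14, 0.061, 0, -1]
  ]
}}

```text
time_s: 32.2
eef_pos: [0.5641, -0.0065, 0.1444]
orientation: [0.016, 0.691, 0.723, 0.001]
wrist_force: [0.2, -0.6, -0.2]
width: 1.001
```

```bash
python3 - <<'E'
from h import *
hx,hy=.725,.0016; S=.14
ex=np.array([np.cos(.05),np.sin(.05)])
L=[]
for th in (.4,.3,.2,.1,0,-.02):
    d=-S*np.cos(th)+.008*np.sin(th)-.0425
    z=.08+S*np.sin(th)+.008*np.cos(th)-.013
    L.append((hx+ex[0]*d,hy+ex[1]*d,z,1.62)); 
rows(*L)
crop('side','s22',150,90,200,150,4)
E
```

```text
t 32.2 p [ 0.5641 -0.0065  0.1444] phi 1.616 j6 1.37 F [ 0.2 -0.6 -0.2] w 1.001
[0.0004, -0.0076, 0.0154, -0.004]
[0.0006, -0.0135, 0.0281, -0.004]
[0.0009, -0.018, 0.0414, -0.004]
[0.0012, -0.0212, 0.055, -0.004]
[0.0015, -0.023, 0.0689, -0.004]
[0.0016, -0.0232, 0.0717, -0.004]
```

View pics/s22.png

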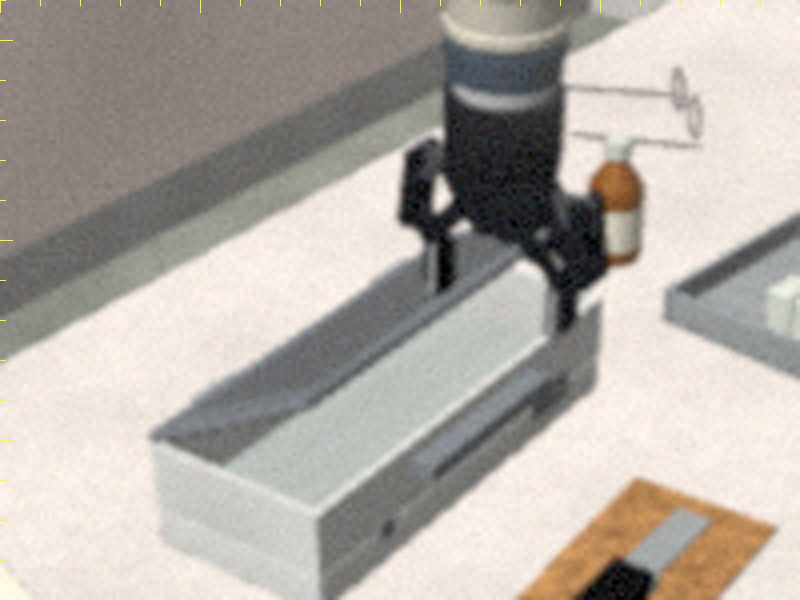

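Emit:
{"api": "drive_tool", "payload": {
  "commands": [
    [0, -0.0076, 0.0154, 0, -1],
    [0.0005, -0.0135, 0.028, 0, -1],
    [0.001, -0.018, 0.0414, 0, -1],
    [0.001, -0.0212, 0.055, 0, -1],
    [0.0015, -0.0225, 0.063, 0, -1],
    [0.0015, -0.023, 0.067, 0, -1],
    [0.0015, -0.023, 0.069, 0, -1]
  ]
}}

```text
time_s: 32.95
eef_pos: [0.5444, -0.0077, 0.076]
orientation: [0.017, 0.691, 0.723, 0.001]
wrist_force: [0.3, 0.5, 0.3]
width: 1.002
```

```bash
python3 - <<'E'
from h import *
rows()
crop('side','s23',170,110,170,130,4.5)
E
```

```text
t 33.0 p [ 0.5444 -0.0077  0.076 ] phi 1.616 j6 1.37 F [0.3 0.5 0.3] w 1.002
```

View pics/s23.png

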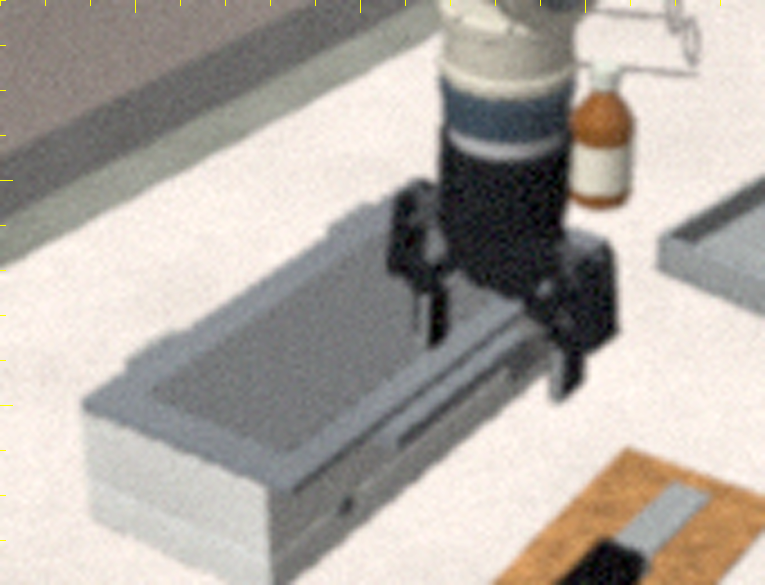

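Emit:
{"api": "drive_tool", "payload": {
  "commands": [
    [0, 0, 0.0015, 0, -1],
    [0, 0, 0.003, 0, -1],
    [0, 0, 0.004, 0, -1],
    [0, 0, 0.004, 0, -1]
  ]
}}

```text
time_s: 33.4
eef_pos: [0.5449, -0.0078, 0.0734]
orientation: [0.018, 0.691, 0.723, 0.002]
wrist_force: [-6.3, 1.4, 14.6]
width: 0.999
```

Emit:
{"api": "drive_tool", "payload": {
  "commands": [
    [0, 0, -0.02, 0, -1],
    [0, 0, -0.06, 0, -1],
    [0, -0.04, -0.1, 0, -1],
    [0.05, -0.08, -0.15, 0, -1],
    [0.1, -0.12, -0.16, 0, -1],
    [0.15, -0.15, -0.16, 0, -1],
    [0.2, -0.15, -0.16, 0, -1],
    [0.25, -0.15, -0.16, 0, -1],
    [0.3, -0.15, -0.16, 0, -1],
    [0.3, -0.15, -0.16, 0, -1],
    [0.3, -0.15, -0.16, 0, -1]
  ]
}}

```text
time_s: 34.5
eef_pos: [0.376, 0.2931, 0.2222]
orientation: [0.017, 0.689, 0.725, 0.002]
wrist_force: [-0.5, -0.2, 1.0]
width: 1.003
```

```bash
python3 - <<'E'
from h import *
rows()
t=shot('top','t24',s=1.5)
im=cv2.imread('pics/t24.png'); cv2.imwrite('pics/t24.png',np.clip(im*1.7,0,255).astype(np.uint8))
crop('side','s24',130,100,220,170,3.5)
E
```

```text
t 34.5 p [0.376  0.2931 0.2222] phi 1.622 j6 2.03 F [-0.5 -0.2  1. ] w 1.003
```

View pics/t24.png

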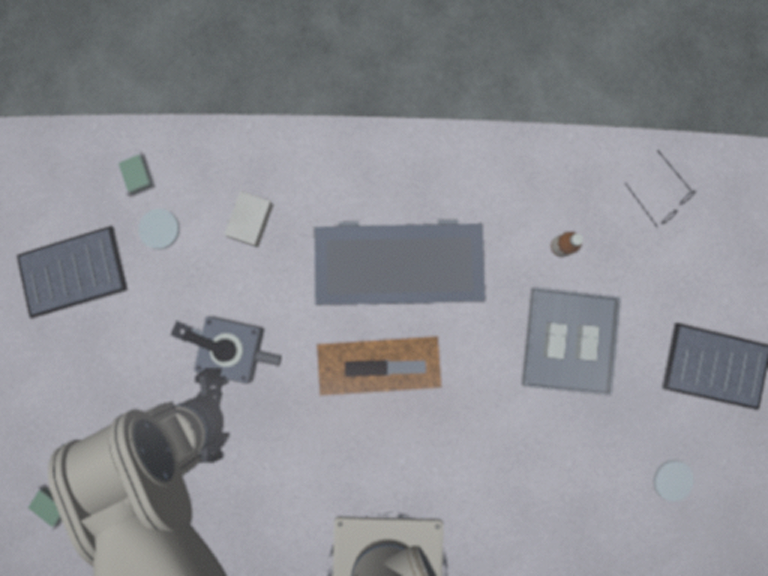

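View pics/s24.png

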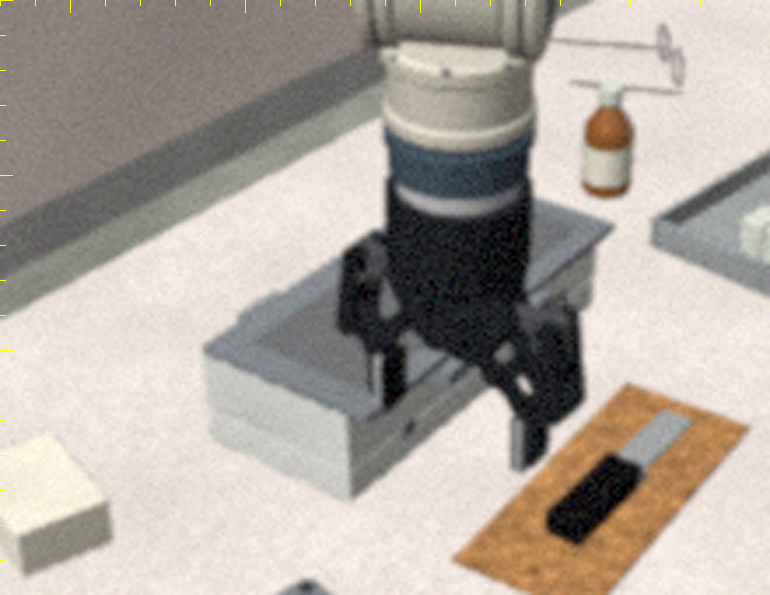

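Emit:
{"api": "drive_tool", "payload": {
  "commands": [
    [-0.05, 0, -0.02, 0, -1],
    [-0.1, 0, -0.03, 0, -1],
    [-0.15, 0, -0.03, 0, -1],
    [-0.2, 0, -0.03, 0, -1],
    [-0.25, 0, -0.03, 0, -1],
    [-0.3, 0, -0.03, 0, -1],
    [-0.35, 0, -0.03, 0, -1],
    [-0.35, 0, -0.03, 0, -1],
    [-0.35, 0, -0.03, 0, -1]
  ]
}}

```text
time_s: 35.5
eef_pos: [0.3919, -0.0617, 0.2604]
orientation: [0.018, 0.692, 0.722, 0.001]
wrist_force: [0.3, -0.1, -0.7]
width: 1.002
```

```bash
python3 - <<'E'
from h import *
rows()
crop('top','t25',110,140,220,130,3.6,g=1.7)
crop('top','t25b',110,200,70,50,11,g=1.8)
crop('side','s25',150,110,200,220,2.7)
E
```

```text
t 35.5 p [ 0.3919 -0.0617  0.2604] phi 1.613 j6 1.17 F [ 0.3 -0.1 -0.7] w 1.002
```

View pics/t25b.png

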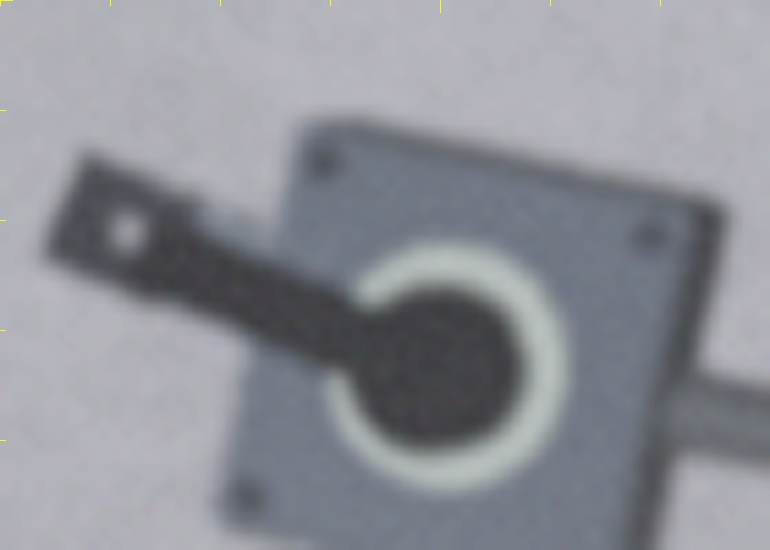

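View pics/s25.png

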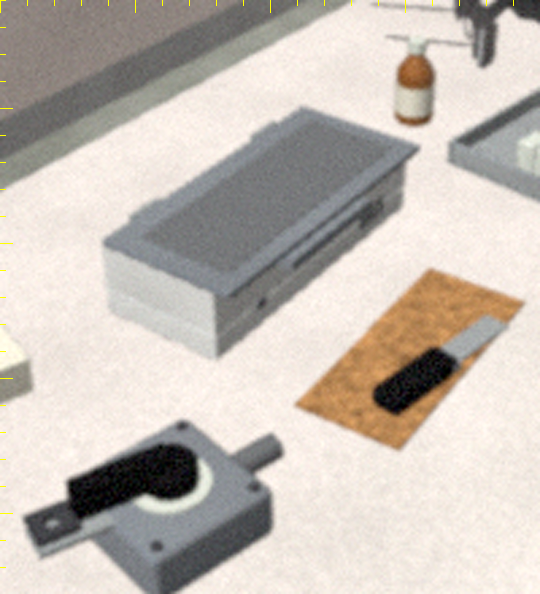

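View pics/t25.png

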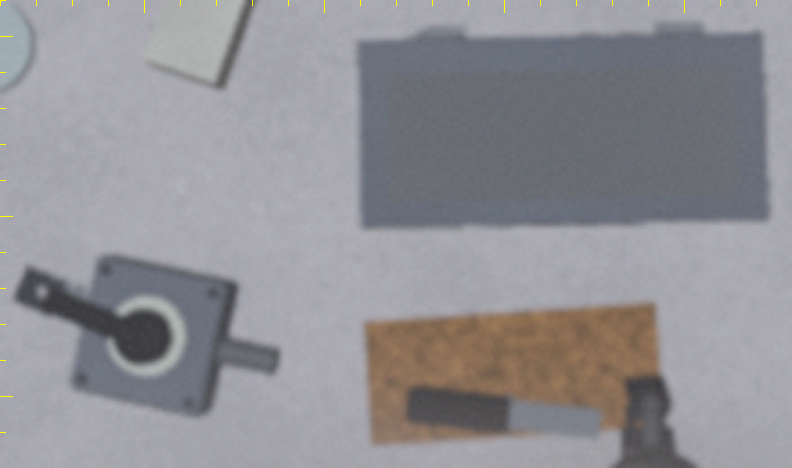

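The spatula was just knocked: its blade tip now sits at the mat's edge. I'll put it back in the middle.

```bash
python3 - <<'E'
from h import *
t=cam('top');s=cam('side')
T=lambda *p:px(110,140,3.6,p);S=lambda *p:px(150,110,2.7,p)
e=atz(t,T(408,403),.02);j=atz(t,T(509,414),.02);k=atz(t,T(600,423),.013)
print(e,j,k); d=k-e; print('heading',np.arctan2(d[1],d[0]),np.linalg.norm(d))
print('side tip',atz(s,S(497,322),.013),'end',atz(s,S(386,402),.018),'joint',atz(s,S(451,354),.02))
E
```

```text
[0.41137105 0.1212463  0.02      ] [0.40435278 0.03287437 0.02      ] [ 0.39782512 -0.04708242  0.013     ]
heading -1.6510963091529753 0.16901790454622898
side tip [ 0.39060329 -0.04194139  0.013     ] end [0.40376615 0.12745302 0.018     ] joint [0.39419365 0.03555372 0.02      ]
```

```bash
python3 - <<'E'
from h import *
rows((.4051,.0635,.10,1.4906),(.4051,.0635,.005,1.4906))
E
```

```text
t 35.8 p [ 0.3925 -0.0583  0.2605] phi 1.621 j6 1.17 F [-0.2 -0.4 -0.1] w 1.002
[0.1247, 0.0145, 0.158, 0.13]
[0.127, 0.0119, 0.2529, 0.13]
```

Emit:
{"api": "drive_tool", "payload": {
  "commands": [
    [0.04, 0.005, 0.03, 0.06, -1],
    [0.08, 0.01, 0.07, 0.13, -1],
    [0.11, 0.013, 0.11, 0.13, -1],
    [0.125, 0.0145, 0.14, 0.13, -1],
    [0.125, 0.0145, 0.158, 0.13, -1],
    [0.125, 0.0145, 0.158, 0.13, -1],
    [0.125, 0.0145, 0.158, 0.13, -1]
  ]
}}

```text
time_s: 36.45
eef_pos: [0.4051, 0.0646, 0.1006]
orientation: [0.018, 0.734, 0.679, 0.003]
wrist_force: [0.2, -0.9, 0.7]
width: 1.001
```

```bash
python3 - <<'E'
from h import *
rows((.4051,.0635,.005,1.4906))
crop('side','s26',230,180,120,110,5.4)
E
```

```text
t 36.5 p [0.4051 0.0646 0.1006] phi 1.493 j6 1.62 F [ 0.2 -0.9  0.7] w 1.001
[0.0008, -0.0028, 0.0955, 0.002]
```

View pics/s26.png

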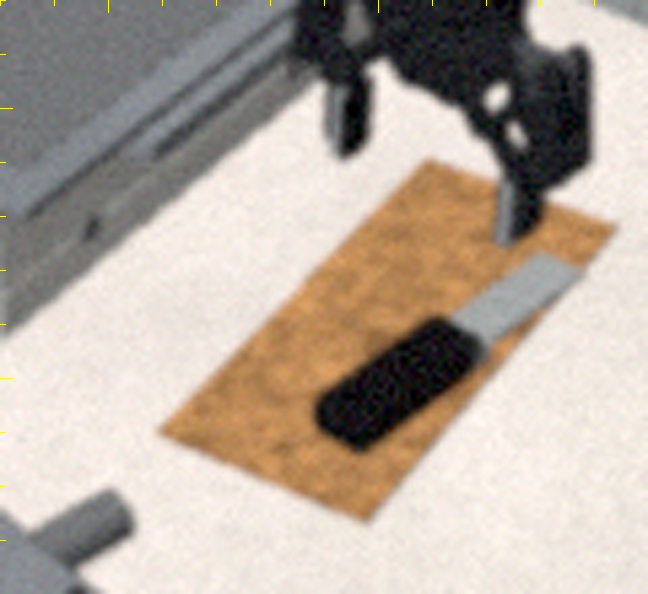

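```bash
python3 - <<'E'
from h import *
s=cam('side');S=lambda *p:px(230,180,5.4,p)
print(atz(s,S(566,262),.013),atz(s,S(341,418),.023),atz(s,S(462,336),.023))
E
```

```text
[ 0.39115697 -0.04612385  0.013     ] [0.40370305 0.12744559 0.023     ] [0.39316588 0.04472717 0.023     ]
```

Emit:
{"api": "drive_tool", "payload": {
  "commands": [
    [0.001, -0.003, 0.04, 0, -1],
    [0.001, -0.003, 0.08, 0, -1],
    [0.001, -0.003, 0.094, 0, -1],
    [0.001, -0.003, 0.0955, 0, -1],
    [0.001, -0.003, 0.0955, 0, -0.3],
    [0.001, -0.003, 0.0955, 0, 0.1],
    [0.001, -0.003, 0.0955, 0, 0.6],
    [0.001, -0.003, 0.0955, 0, 1],
    [0.001, -0.003, 0.0955, 0, 1],
    [0.001, -0.003, 0.0955, 0, 1]
  ]
}}

```text
time_s: 37.55
eef_pos: [0.4065, 0.063, 0.007]
orientation: [0.019, 0.734, 0.678, 0.004]
wrist_force: [-2.2, -0.3, 13.7]
width: 0.361
```

```bash
python3 - <<'E'
from h import *
s,p,R,phi=pose()
rows((p[0],p[1],.04,phi),(.4318,.0424,.04,1.635),(.4318,.0424,p[2]+.0003,1.635))
E
```

```text
t 37.5 p [0.4065 0.063  0.007 ] phi 1.491 j6 1.61 F [-2.2 -0.3 13.7] w 0.361
[-0.0007, 0.0011, -0.033, 0.0]
[-0.0192, 0.0279, -0.0317, -0.144]
[-0.0185, 0.0268, 0.001, -0.144]
```

Emit:
{"api": "drive_tool", "payload": {
  "commands": [
    [0, 0, -0.015, 0, 1],
    [-0.001, 0.001, -0.033, 0, 1],
    [-0.01, 0.014, -0.033, -0.07, 1],
    [-0.019, 0.028, -0.032, -0.144, 1],
    [-0.019, 0.028, -0.032, -0.144, 1],
    [-0.019, 0.027, -0.016, -0.144, 1],
    [-0.0185, 0.027, -0.004, -0.144, 1],
    [-0.0185, 0.027, 0.001, -0.144, 1],
    [-0.0185, 0.027, 0.001, -0.144, 0.3],
    [-0.0185, 0.027, 0.001, -0.144, -0.4],
    [-0.0185, 0.027, 0.001, -0.144, -1],
    [-0.0185, 0.027, 0.001, -0.144, -1]
  ]
}}

```text
time_s: 38.75
eef_pos: [0.432, 0.0425, 0.0075]
orientation: [0.02, 0.684, 0.729, 0.003]
wrist_force: [0.1, -0.8, 0.4]
width: 0.853
```

Emit:
{"api": "drive_tool", "payload": {
  "commands": [
    [0, 0, 0, 0, -1],
    [0, 0, -0.04, 0, -1],
    [0, 0, -0.09, 0, -1],
    [0, 0, -0.14, 0, -1],
    [0, 0, -0.19, 0, -1],
    [0.03, -0.04, -0.22, 0, -1],
    [0.05, -0.06, -0.25, 0, -1],
    [0.05, -0.06, -0.25, 0, -1]
  ]
}}

```text
time_s: 39.55
eef_pos: [0.3593, 0.0957, 0.2582]
orientation: [0.022, 0.683, 0.73, 0.005]
wrist_force: [0.3, -0.6, 0.3]
width: 1.001
```

```bash
python3 - <<'E'
from h import *
rows()
crop('top','t27',110,140,220,130,3.6,g=1.7)
crop('side','s27',150,110,200,220,2.7)
E
```

```text
t 39.5 p [0.3593 0.0957 0.2582] phi 1.637 j6 1.56 F [ 0.3 -0.6  0.3] w 1.001
```

View pics/t27.png

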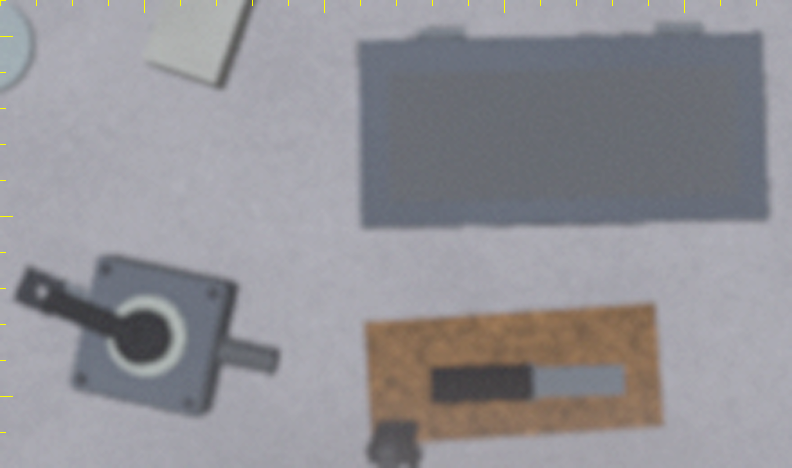

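View pics/s27.png

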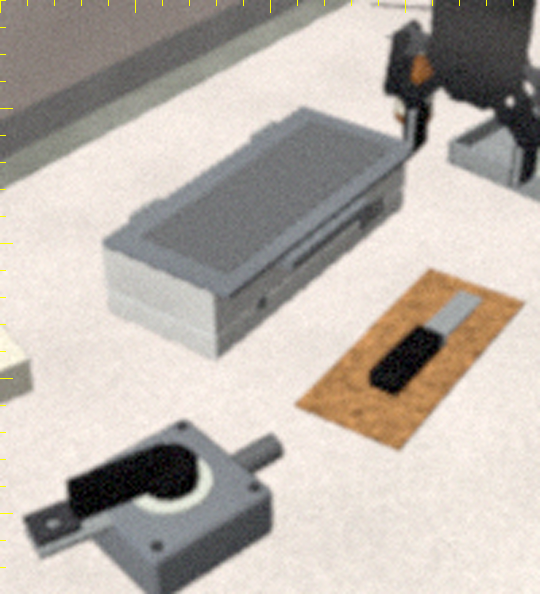

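The spatula is back in the middle of the mat, the cover is shut and the isolator handle hasn't moved. I'm handing the job in.

```bash
python3 - <<'E'
from h import *
print(env.job_done())
E
```

```text
the job is handed in; nothing more can be done
None
```

The job is done and handed in at about 40 s of the 208 s allowed.

- **Isolator:** I swung the handle to off. The padlock holes line up to within about 1 mm along the swing: the side view read +0.2 mm and the top view −0.7 mm. The last pictures show the handle unmoved.
- **Dryer:** I then levered the cover open with the spatula blade in the slot. Only two mailers were in the dryer, and both are flat in the tray. I pushed the cover shut until it pressed back with about 15 N; its outline matches the first picture.
- **Spatula:** It was knocked to the mat's edge late in the run. I re-gripped it and set it back in the middle of the mat, flat and along its length.
- **Carton and bottle:** I did not touch either. In the full top view after the cover was shut, both stood where they began.

**Checks that disagreed:** the two cameras differ by about 3 mm in absolute position, and by up to 10 mm on my rough reading of the knocked spatula. I judged the holes by comparing them within each picture. By the end the tool had drifted to about 2° off vertical, which did not affect the last grasp.

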